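Clear the slot and pair up the shoe last

TASK

A loose green shoe last stands on the bench; its green mate is in the sloping rack under the strip lamp, and the outer slot beside that mate is blocked by a stray tool (either the mallet or the brush). First put that blocking tool in the blue tray and let go of it; then set the loose last in the cleared slot beside its mate, sole flat on the slope and toe down towards the front lip like the mate. Leave the tool beside the orange last, and everything else, where it is.

Things in the scene. Friction and masses are not known exactly. Their poses are not given: they have to be found in the camera images.
- rack: fixed rack, plywood floor 240 (x) by 430 (y) mm sloping 0.45 rad up away from the robot. Origin: centre of the floor's upper face, 75 mm over the bench; x up the slope, y left, z normal to it. 4 slots 105 wide, centred at y = 157.5 (slot 1), 52.5, -52.5, -157.5 (slot 4), 10 mm high runners between. Slots 1+2 are one pair, 3+4 the other. Front lip 18 mm high, inner face at x = -112
- lamp (a point): middle of the lower front edge of the white strip lamp fixed across the rack, over the slots' upper half: 460 long (y), 60 deep, 28 high, underside level, 271 mm over the bench; 16 mm posts at rack y = +-222. It bars a straight-down gripper: come in along the slope's normal. Axes as the rack
- slot1 (a point): place for a last's origin in slot 1 (left outer), on the floor; axes as the rack: a last put here well has the same axes
- slot4 (a point): place for a last's origin in slot 4 (right outer), on the floor; axes as the rack: a last put here well has the same axes
- mate: green plastic shoe last (foot form), 173 long, 66 wide, 97 high, 0.32 kg. Origin: underside, midway; z out of the top, +x to heel (ends at 85), -x to toe (ends at -88). Grip: ankle block 36 wide in y, x 12 to 78, z 56 to 97 (52 wide below it). The mate, in slot 2 or 3, axes nearly parallel to the rack's; the loose last belongs in the outer slot next to it (1 or 4)
- orange_last: orange plastic shoe last (foot form), 173 long, 66 wide, 97 high, 0.32 kg. Origin: underside, midway; z out of the top, +x to heel (ends at 85), -x to toe (ends at -88). Grip: ankle block 36 wide in y, x 12 to 78, z 56 to 97 (52 wide below it). Bystander, in the other inner slot, axes nearly parallel to the rack's
- last: green plastic shoe last (foot form), 173 long, 66 wide, 97 high, 0.32 kg. Origin: underside, midway; z out of the top, +x to heel (ends at 85), -x to toe (ends at -88). Grip: ankle block 36 wide in y, x 12 to 78, z 56 to 97 (52 wide below it). The loose one, standing on the bench left or right of the rack. Centre of mass about x=10, z=40
- last_toe (a point): tip of the loose last's toe, 88 mm from its origin along -x, 10 mm above the sole
- mallet: mallet, white head with blue ends, wooden handle, 200 mm long, 0.35 kg, lying in slot 1 or 4, head up the slope. Origin: underside, midway; z up, +x to the head. Head: cylinder 44 across, 76 long along y, centred x=78, z=22. Handle 26 across along x at z=22, x -90 to 56; pommel 44 across at its end. Centre of mass about x=40
- brush: shoe brush lying in the other outer slot, bristles down: dark wooden back over a black bristle block, 170 (x) by 50 (y) by 45 mm high, 0.18 kg. Origin: centre of its underside, z up; the back is z = 22 to 45, the bristles are 43 wide
- tray: fixed blue open tool tray on the bench, on the other side from the loose last, 235 (x) by 135 (y) by 35 mm high, walls and floor 5 mm thick. Origin: centre of its underside, z up
- tin: glue tin, 68 mm across, 85 high, standing in front of the rack; origin at the centre of its underside; a bystander
- hammer: small hammer, 200 mm long, lying in front of the rack; origin midway along its underside; a bystander
- cleaner: cleaner bottle with red cap, 60 mm across, 150 high, standing left of the rack; origin at the centre of its underside; a bystander
- stud_box: small open cardboard box, 100 by 80 by 40 mm, right of the rack; origin at the centre of its underside; a bystander
There are look-alikes about, which are no part of the job. What is shaped like the last but purple is not meant.

How it is judged:
On the way, in this order (a step that is already met when the one before it is completed fails the run):
1. the tool that blocked the slot beside the mate lies in the tray, let go; the other tool is undisturbed ((((x of mallet in the frame of tray between -0.06 and 0.06 m and y of mallet in the frame of tray between -0.045 and 0.045 m and z of mallet in the frame of tray between -0.005 and 0.03 m and contact force between mallet and tray above 0.2 N and contact force between the fingers and mallet below 0.1 N and linear speed of mallet below 0.03 m/s) and distance of brush from where it was at the start of the episode below 0.015 m) or ((x of brush in the frame of tray between -0.06 and 0.06 m and y of brush in the frame of tray between -0.045 and 0.045 m and z of brush in the frame of tray between -0.005 and 0.03 m and contact force between brush and tray above 0.2 N and contact force between the fingers and brush below 0.1 N and linear speed of brush below 0.03 m/s) and distance of mallet from where it was at the start of the episode below 0.015 m))), for 0.2 s.
2. the loose last rests in the outer slot beside its mate, toe to the lip, let go (((y of mate in the frame of rack above 0 m and y of last in the frame of rack between 0.1325 and 0.1825 m) or (y of mate in the frame of rack below 0 m and y of last in the frame of rack between -0.1825 and -0.1325 m)) and x of last in the frame of rack between -0.06 and 0.045 m and z of last in the frame of rack between -0.006 and 0.012 m and angle between the z axis of last and the z axis of rack, either way round below 0.1 rad and angle between the x axis of last and the x axis of rack, either way round below 0.2 rad and x of last_toe in the frame of last between -0.2 and 0 m and x of last_toe in the frame of rack below -0.03 m and contact force between last and rack above 0.3 N and contact force between the fingers and last below 0.1 N and linear speed of last below 0.03 m/s), for 0.2 s.
At the end, for the whole second after the job is handed in: Blocking tool at rest in the tray (origin within 60 mm along, 45 mm across of its centre); loose last on the rack in the outer slot beside its mate (25 mm sideways, sole flat to 0.1 rad, turn 0.2 rad, toe to the lip); both released; other tool within 15 mm, bystanders within 25 mm of their start (all of step 2 and (((x of mallet in the frame of tray between -0.06 and 0.06 m and y of mallet in the frame of tray between -0.045 and 0.045 m and z of mallet in the frame of tray between -0.005 and 0.03 m and contact force between mallet and tray above 0.2 N and contact force between the fingers and mallet below 0.1 N and linear speed of mallet below 0.03 m/s) and distance of brush from where it was at the start of the episode below 0.015 m) or ((x of brush in the frame of tray between -0.06 and 0.06 m and y of brush in the frame of tray between -0.045 and 0.045 m and z of brush in the frame of tray between -0.005 and 0.03 m and contact force between brush and tray above 0.2 N and contact force between the fingers and brush below 0.1 N and linear speed of brush below 0.03 m/s) and distance of mallet from where it was at the start of the episode below 0.015 m)) and distance of each of mate, orange_last, tin, hammer, cleaner, stud_box from where it was at the start of the episode below 0.025 m); the robot touches nothing.
It fails at once if a last already in the rack is knocked more than 40 mm (distance of any of mate, orange_last from where it was at the start of the episode above 0.04 m).
It fails at once if a bystander on the bench is knocked more than 40 mm (distance of any of tin, hammer, cleaner, stud_box from where it was at the start of the episode above 0.04 m).
It also fails if it takes over 67 s, if anything falls off the work surface, if the arm or the gripper's body presses on something with over 40 N, if the wrist force passes 120 N, or if a joint passes its speed limit or range.

ROBOT

A 6-joint arm with a two-finger parallel gripper is mounted at the origin on the work surface. World frame = base frame: x ahead of the robot, y to its left, z up, the work surface at z = 0. Lengths are in m, angles in rad, forces in N, time in s.
With the tool pointing down it reaches from about 0.35 to 0.725 m from the base axis. Payload 4.3 kg.
Tool frame: the origin (TCP) lies on the centre line of the jaws, within the pads' length; the fingertips stand 8 mm ahead of it and the grasp point (between the pads) lies 11 mm behind it; z points along the fingers, y is the direction in which the jaws open and shut (so a half turn about z gives the same grasp; the last joint's range is limited). The gripper opens to 85 mm and grips with 20 to 120 N. Pads are 22 mm wide; open, the fingers measure 114 mm over their backs; the gripper's body (76 mm by 85 mm) begins 54 mm behind the grasp point. The pads swing forward as they close: fully open they stand 13 mm farther back than shut.
Start: joints at [-1.345, 0.377, 0.081, 1.274, 0, 1.46], TCP at [0.189, -0.543, 0.239] pointing down, gripper open.
Joint ranges: [-2.72, 2.72], [-0.84, 1.66], [-1.02, 1.22], [-1.77, 2.12], [-1.37, 1.28], [-3.14, 3.14]. Speed limits (rad/s): [2.57, 2.57, 3.14, 3.14, 3.14, 3.14].

INTERFACE

Orientations are given as a unit quaternion [x, y, z, w].
In Python, from cell import arm, cams, finish_job gives the robot as it stands.
- The arm moves only by the tool drive_tool, never from a script. Its argument "rows" is text: rows parted by semicolons, each of 6 numbers parted by spaces: the shift along the tool's x, y, z normalised to -1 to 1, where 1 is 0.1 m, then the turn, a rotation vector about the tool's x, y, z normalised to -1 to 1, where 1 is pi rad. In form: x y z ax ay az; .... A call has exactly 10 rows; each row is the pose to reach, as a shift and turn from the pose measured when the call began, along the tool's axes at that moment, turning the shorter way round; what a row does not reach only later rows make up. A row lasts 1/8 s, in which the tool goes at most 62.5 mm and 10.7 degrees, less where a joint would pass 70% of its speed; a pose out of reach is approached as far as the arm can. A call with a number of a shift or a turn outside -1 to 1 is refused whole. A call with a gripper value outside its range is refused whole. "jaw" is the opening, from 0 (shut) to 1 (fully open), set as the call begins (left out, the last holds). The fingers move at their own pace and stop on an object; the grip force is fixed at half the most. Time passes only in rows, so rows that repeat a pose let the fingers close, or fill a call up. It gives the time, the measured TCP pose, the force and the opening at its end, in the units of the state.
- arm.get_obs(): the state, without advancing time (a new reading comes with each control period).
- cams.snapshot(name): name is "side" or "top"; returns (picture, depth): 400x640x3 uint8, red, green, blue; 400x640 float32, m along the optical axis (not along the pixel's ray), 0 where there is no reading.
- cams.camera_model(name): a dict with "fx", "fy", "cx", "cy" (pixels), "camera_from_world" (4x4, takes a point from world to camera coordinates). Camera axes: x right, y down, z forward; pixel columns grow to the right and rows downward; lengths in m; the calibration is good to about 2 mm. A picture is of the moment at which its call begins. camera_model takes no time and is no camera call.
- finish_job(): hands the job in, once; it reports no verdict.
The state is a dict: "clock": time; "joint_pos": joint angles; "dq": joint speeds; "effort": joint torques, N m; "eef_pos": TCP position; "tcp_rot": TCP orientation; "ft_force": force on the tool from outside, world axes, zero at the start; "wrist_torque": the same for the moment, N m; "gripper_width": finger opening in m.
Only numpy, scipy, OpenCV 4.12 (cv2) and the standard library are available. Lean on these libraries where they do the work, as an engineer would, in place of code of your own. Each camera call takes 0.05 s, during which the arm holds its last target.

## Working session

There is one attempt and no reset: what is moved stays moved. The work goes in short steps, Python scripts to look and compute and a tool call to move; the robot and the scene stay as the last step left them, time stands still between calls to the robot, and variables do not carry over. Pictures are saved under pics/ and viewed, and the job is handed in when it is done.

Besides the shell and the picture viewer there is one more tool, called after "Call:" as a command line: name --argument value ..., lists and objects as JSON in quotes. drive_tool: Moves the arm, as the interface text tells. Scaled input: -1 to 1 covers 0.1 m each way for a shift and pi rad each way for a turn. Its arguments: {"type":"object","properties":{"rows":{"type":"string"},"jaw":{"type":"number"}},"required":["rows"]}

```bash
ls; mkdir -p pics
python3 - <<'E'
from cell import arm,cams
import cv2,numpy as np
print(arm.get_obs())
for n in("side","top"):
    p,d=cams.snapshot(n); np.savez(f"{n}0.npz",p=p,d=d)
    cv2.imwrite(f"pics/{n}0.png",p[:,:,::-1]); print(n,cams.camera_model(n))
E
```

```text
pics
{'clock': 0.0, 'joint_pos': array([-1.34526515e+00,  3.78109375e-01,  7.96132354e-02,  1.27439912e+00,
       -1.58800993e-05,  1.46048326e+00]), 'dq': array([-0.00136194, -0.00030305,  0.00100498,  0.00069008, -0.00102009,
        0.00015966]), 'effort': array([-2.79564028e-04, -4.63596976e+01,  2.69880027e+01,  2.06273468e-02,
       -8.97653877e-05, -4.03289732e-06]), 'eef_pos': array([ 0.18934901, -0.54224313,  0.23832952]), 'tcp_rot': array([ 9.85933635e-01,  1.67133976e-01, -6.83522312e-05, -1.04726878e-03]), 'ft_force': array([ 0.2311425 , -0.01698042, -0.16627156]), 'wrist_torque': array([ 0.04039846,  0.00583139, -0.07139706]), 'gripper_width': 0.08544806799894644}
side {'fx': 408.9462825766938, 'fy': 408.9462825766938, 'cx': 318.9190873054703, 'cy': 205.05767186451524, 'camera_from_world': array([[-0.74794295, -0.66339351, -0.02214512,  0.33818291],
       [-0.39150357,  0.46785101, -0.7923638 ,  0.3079879 ],
       [ 0.53600961, -0.58397302, -0.60964679,  1.26979863],
       [ 0.        ,  0.        ,  0.        ,  1.        ]])}
top {'fx': 464.7426568035139, 'fy': 464.7426568035139, 'cx': 319.4183109849227, 'cy': 199.30407889022104, 'camera_from_world': array([[-0.01146854, -0.99982018, -0.01510253,  0.01402046],
       [-0.9935414 ,  0.01309905, -0.11271159,  0.4579875 ],
       [ 0.11288915,  0.01371235, -0.99351296,  1.63650914],
       [ 0.        ,  0.        ,  0.        ,  1.        ]])}
```

View pics/side0.png

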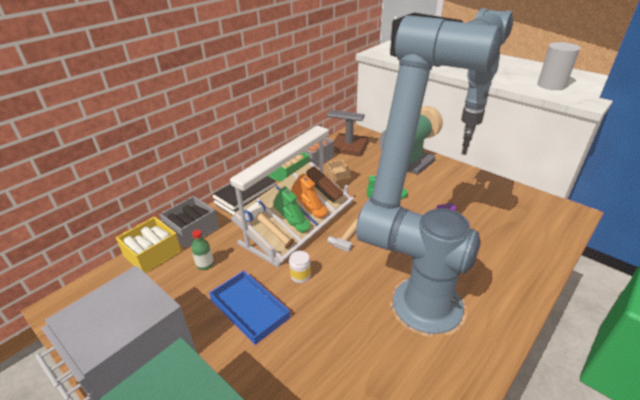

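View pics/top0.png

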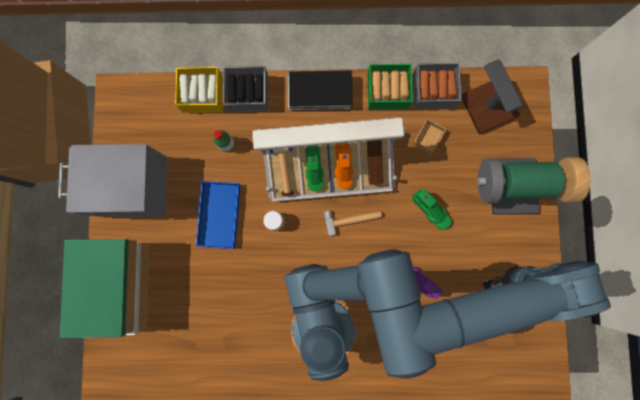

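The top picture shows the mallet at (284,173) beside the green mate at (315,168), so slot 1 is blocked. The orange last (344,165) has the brush (375,163) beside it, and the tray is at (218,215).

What could be taken for the loose last:
- loose green last at (433,208)
- mate at (315,168)
- purple form at (428,282)
- orange last at (344,165)

I choose (433,208). It is green and stands on the bench.

```bash
cat > h.py <<'E'
import numpy as np,cv2
from cell import arm,cams
from scipy.spatial.transform import Rotation as R
def cloud(n,d):
    m=cams.camera_model(n);v,u=np.mgrid[0:400,0:640]
    P=np.stack([(u-m['cx'])/m['fx']*d,(v-m['cy'])/m['fy']*d,d],-1)
    T=m['camera_from_world'];return (P-T[:3,3])@T[:3,:3]
def proj(n,X):
    m=cams.camera_model(n);T=m['camera_from_world'];c=np.atleast_2d(X)@T[:3,:3].T+T[:3,3]
    return np.stack([c[:,0]/c[:,2]*m['fx']+m['cx'],c[:,1]/c[:,2]*m['fy']+m['cy']],-1)
E
python3 - <<'E'
from h import *
z=np.load('top0.npz');P=cloud('top',z['d']);p=z['p'];s=np.load('side0.npz')
cv2.imwrite('pics/c1.png',cv2.resize(p[110:260,190:470,::-1],None,fx=2.8,fy=2.8,interpolation=cv2.INTER_CUBIC))
cv2.imwrite('pics/c2.png',cv2.resize(s['p'][110:290,190:420,::-1],None,fx=3,fy=3,interpolation=cv2.INTER_CUBIC))
hsv=cv2.cvtColor(p,cv2.COLOR_RGB2HSV)
Q=cloud('side',s['d']);hs=cv2.cvtColor(s['p'],cv2.COLOR_RGB2HSV)
print('bench z',np.median(P[230:260,260:300,2]))
def st(name,m,P,zmin=.004):
    q=P[m&(P[...,2]>zmin)];print(name,len(q),'min',q.min(0).round(3),'max',q.max(0).round(3),'med',np.median(q,0).round(3));return q
v,u=np.mgrid[0:400,0:640]
def box(a,b,c,d):return (u>=a)&(u<=b)&(v>=c)&(v<=d)
g=(hsv[...,0]>45)&(hsv[...,0]<80)&(hsv[...,1]>120)
bl=(hsv[...,0]>100)&(hsv[...,0]<125)&(hsv[...,1]>150)
q=st('last',g&box(405,460,180,235),P)
for zz in (.02,.05,.08):
    t=q[q[:,2]>zz]; print(zz,len(t),cv2.minAreaRect((t[:,:2]*1000).astype(np.float32)))
q=st('mate',g&box(295,330,140,200),P)
q=st('tray',bl&box(190,245,175,255),P,-.01)
print(cv2.minAreaRect((q[:,:2]*1000).astype(np.float32)))
t=q[q[:,2]>.028];print(len(t),cv2.minAreaRect((t[:,:2]*1000).astype(np.float32)))
q=st('orange',(hsv[...,0]<18)&(hsv[...,1]>200)&box(332,358,140,192),P)
w=(hsv[...,1]<60)&(hsv[...,2]>170)&box(245,410,115,150)
q=st('lamp',w,P,.25)
print(cv2.minAreaRect((q[:,:2]*1000).astype(np.float32)))
# rack floor fit: slot1 area floor pixels
q=st('rackall',box(262,398,145,203),P,.02)
E
```

```text
bench z 0.00011216790600052399
last 720 min [ 0.27  -0.459  0.004] max [ 0.484 -0.014  1.678] med [ 0.414 -0.381  0.051]
0.02 699 ((385.6141052246094, -223.77024841308594), (149.8149871826172, 453.7812194824219), 10.545758247375488)
0.05 370 ((383.6816711425781, -202.68711853027344), (107.85363006591797, 425.94873046875), 16.81641387939453)
0.08 197 ((380.3775329589844, -192.20159912109375), (67.96980285644531, 412.4831848144531), 22.373613357543945)
mate 628 min [ 0.27  -0.014  0.049] max [0.627 0.053 1.678] med [0.544 0.024 0.127]
tray 2422 min [ 0.27  -0.014 -0.009] max [0.526 0.445 1.678] med [0.409 0.377 0.006]
((397.6024169921875, 208.80776977539062), (462.0129699707031, 228.9969024658203), 86.28131866455078)
213 ((398.12823486328125, 208.81393432617188), (461.38189697265625, 229.1720733642578), 86.46124267578125)
orange 627 min [ 0.27  -0.107  0.052] max [ 0.632 -0.014  1.678] med [ 0.551 -0.074  0.124]
lamp 2725 min [ 0.27  -0.25   0.288] max [0.674 0.205 1.678] med [ 0.629 -0.021  0.301]
((465.9721374511719, -34.26277160644531), (387.1658935546875, 457.38427734375), 4.140666484832764)
rackall 6566 min [ 0.27 -0.26  0.02] max [0.64  0.204 1.678] med [ 0.553 -0.016  0.078]
```

Run:
```python
from h import *
z=np.load('top0.npz');P=cloud('top',z['d']);p=z['p'];s=np.load('side0.npz')
hsv=cv2.cvtColor(p,cv2.COLOR_RGB2HSV)
v,u=np.mgrid[0:400,0:640]
def box(a,b,c,d):return (u>=a)&(u<=b)&(v>=c)&(v<=d)
def st(name,m,zmin=.004):
    q=P[m&(P[...,2]>zmin)&(P[...,2]<.5)];print(name,len(q),'min',q.min(0).round(3),'max',q.max(0).round(3),'med',np.median(q,0).round(3));return q
def rect(t):
    print(len(t),cv2.minAreaRect((t[:,:2]*1000).astype(np.float32)))
g=(hsv[...,0]>45)&(hsv[...,0]<80)&(hsv[...,1]>120)
bl=(hsv[...,0]>100)&(hsv[...,0]<125)&(hsv[...,1]>150)
q=st('last',g&box(405,460,180,235))
for zz in (.006,.06,.085):rect(q[q[:,2]>zz])
t=q[q[:,2]>.006]; 
q=st('tray',bl&box(190,245,175,255),-.01);rect(q);rect(q[q[:,2]>.028])
q=st('lamp',(hsv[...,1]<60)&(hsv[...,2]>170)&box(245,410,115,150),.285);rect(q)
q=st('rackall',box(262,398,145,203),.02)
# floor fit RANSAC in slots 1 region
q=st('r1',box(268,300,150,192),.03)
n=np.array([-np.sin(.45),0,np.cos(.45)])
h=q@n; hist=np.histogram(h,40);print(np.c_[hist[1][:-1],hist[0]].round(4).tolist())
```

```text
last 716 min [ 0.35  -0.459  0.004] max [ 0.484 -0.324  0.105] med [ 0.415 -0.382  0.051]
715 ((417.9196472167969, -392.96112060546875), (168.4421844482422, 66.29572296142578), 38.12216567993164)
293 ((434.7504577636719, -372.0421142578125), (107.34770202636719, 36.98501968383789), 45.71614456176758)
187 ((448.9731140136719, -357.7824401855469), (65.12745666503906, 34.88584899902344), 43.54938507080078)
tray 2413 min [ 0.292  0.297 -0.009] max [0.526 0.445 0.047] med [0.41  0.377 0.006]
2413 ((408.4463806152344, 371.8135986328125), (135.05625915527344, 228.9457550048828), 85.6538314819336)
204 ((408.4463806152344, 371.8135986328125), (135.05625915527344, 228.9457550048828), 85.6538314819336)
lamp 2715 min [ 0.585 -0.25   0.288] max [0.674 0.205 0.311] med [ 0.629 -0.021  0.301]
2715 ((629.9865112304688, -22.389068603515625), (58.27865219116211, 457.38427734375), 4.1406660079956055)
rackall 6537 min [ 0.456 -0.26   0.02 ] max [0.64  0.204 0.305] med [ 0.553 -0.016  0.078]
r1 1405 min [0.48  0.073 0.03 ] max [0.623 0.192 0.146] med [0.555 0.128 0.075]
[[-0.1938, 4.0], [-0.1923, 6.0], [-0.1909, 17.0], [-0.1894, 33.0], [-0.188, 46.0], [-0.1865, 77.0], [-0.1851, 91.0], [-0.1836, 147.0], [-0.1822, 133.0], [-0.1807, 112.0], [-0.1793, 103.0], [-0.1778, 77.0], [-0.1764, 48.0], [-0.1749, 32.0], [-0.1735, 21.0], [-0.172, 25.0], [-0.1706, 22.0], [-0.1691, 14.0], [-0.1677, 10.0], [-0.1662, 7.0], [-0.1648, 9.0], [-0.1633, 3.0], [-0.1619, 5.0], [-0.1604, 6.0], [-0.159, 5.0], [-0.1575, 13.0], [-0.1561, 18.0], [-0.1546, 18.0], [-0.1532, 28.0], [-0.1517, 44.0], [-0.1503, 51.0], [-0.1488, 46.0], [-0.1474, 36.0], [-0.1459, 36.0], [-0.1445, 27.0], [-0.143, 11.0], [-0.1416, 11.0], [-0.1401, 6.0], [-0.1387, 2.0], [-0.1372, 5.0]]
```

View pics/c1.png

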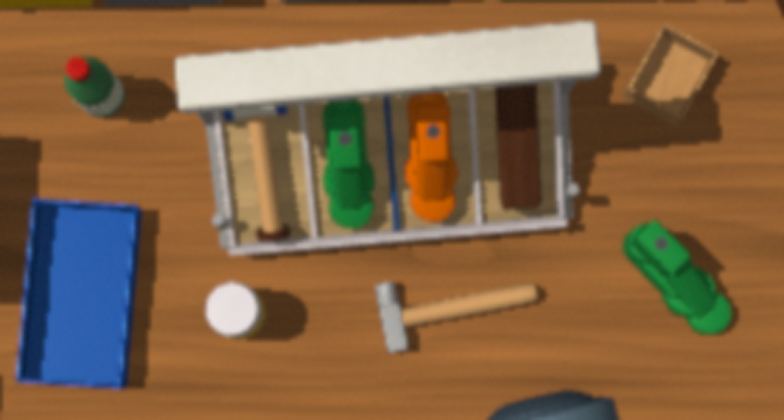

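View pics/c2.png

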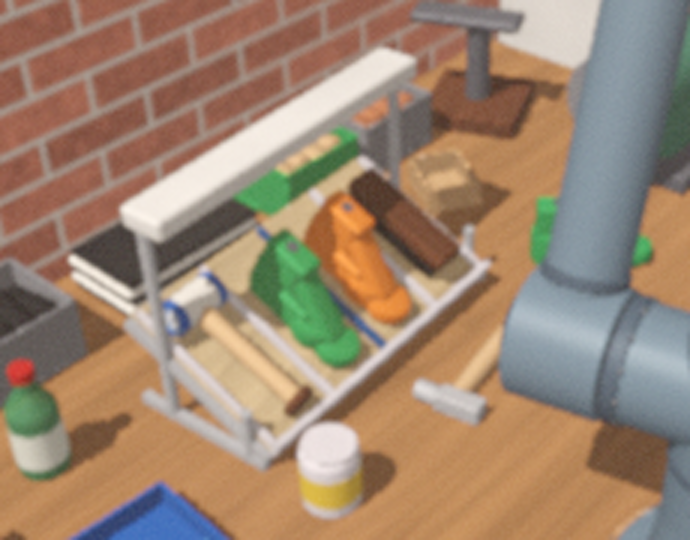

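The close crops confirm it. The loose green last is at c1 (680,275), with its heel and ankle block upper left and its toe lower right. The mallet is the blocker, left of the mate. Next I'll fit the frames.

```bash
cat > fit.py <<'E'
from h import *
z=np.load('top0.npz');p=z['p'];s=np.load('side0.npz')
v,u=np.mgrid[0:400,0:640]
def box(a,b,c,d):return (u>=a)&(u<=b)&(v>=c)&(v<=d)
PT=cloud('top',z['d']);PS=cloud('side',s['d'])
def hs(p):return cv2.cvtColor(p,cv2.COLOR_RGB2HSV)
def rect(t): return cv2.minAreaRect((t[:,:2]*1000).astype(np.float32))
def ok(P):return (P[...,2]>-.02)&(P[...,2]<.5)
# lamp top, both cams
for n,P,im in(('top',PT,p),('side',PS,s['p'])):
    h=hs(im); q=P[ok(P)&(P[...,2]>.285)&(P[...,2]<.32)&(abs(P[...,0]-.63)<.08)&(abs(P[...,1]+.02)<.28)&(h[...,1]<70)]
    print('lamp',n,len(q),rect(q),np.median(q[:,2]))
psi=.072
def frame(psi,o):
    c,s_=np.cos(psi),np.sin(psi);Rz=np.array([[c,-s_,0],[s_,c,0],[0,0,1]])
    a=.45;Ry=np.array([[np.cos(a),0,-np.sin(a)],[0,1,0],[np.sin(a),0,np.cos(a)]])
    return Rz@Ry,np.array(o)
Rm,_=frame(psi,[0,0,0]);n=Rm[:,2]
lc=np.array([.630,-.0224])
for nm,P in(('top',PT),('side',PS)):
    d=P[...,:2]-lc; lx=d@[np.cos(psi),np.sin(psi)]; ly=d@[-np.sin(psi),np.cos(psi)]
    m=ok(P)&(P[...,2]<.15)&(P[...,2]>.03)&(lx<-.045)&(lx>-.16)&(((ly>.115)&(ly<.2)))
    q=P[m];hh=q@n
    H=np.histogram(hh,np.arange(-.21,-.12,.002));pk=H[1][H[0].argmax()]+.001
    f=q[abs(hh-pk)<.006]; A=np.c_[f[:,:2],np.ones(len(f))];co=np.linalg.lstsq(A,f[:,2],rcond=None)[0]
    print(nm,len(q),'peak',pk,np.median(f@n),'fit slope',co,'ang',np.arctan(np.hypot(co[0],co[1])),'yaw',np.arctan2(co[1],co[0]))
    print(' origin a along lamp axis: ', [ (k-.0,) for k in [((np.median(f@n)-np.r_[lc,.075]@n)/(np.array([np.cos(psi),np.sin(psi),0])@n))]])
E
python3 fit.py
```

```text
lamp top 3007 ((629.3535766601562, -23.360183715820312), (62.41096115112305, 459.65576171875), 4.191375255584717) 0.3003289462942636
lamp side 1423 ((632.044921875, -20.511138916015625), (66.77967834472656, 460.2272033691406), 4.121691703796387) 0.2987132364503924
top 777 peak -0.18499999999999997 -0.18443940257394958 fit slope [ 0.4730891   0.04258309 -0.20149793] ang 0.44344972531121996 yaw 0.08976880842843289
 origin a along lamp axis:  [(np.float64(-0.047462312819830606),)]
side 648 peak -0.18699999999999997 -0.18798794777697417 fit slope [ 0.47401653  0.03036842 -0.20403869] ang 0.44343881274249053 yaw 0.06397872590943167
 origin a along lamp axis:  [(np.float64(-0.03930409124883794),)]
```

```bash
cat >> fit.py <<'E'
Rk,O=frame(.072,[.5876,-.025,.075])
print('rack',O)
def pcs(lines,im,n,col):
    for a in lines:
        q=proj(n,np.array(a)); cv2.polylines(im,[((q-[offs[n][0],offs[n][1]])*4).astype(np.int32)],False,col,1,cv2.LINE_AA)
offs={'top':(250,110),'side':(225,150)}
V={'top':p[110:260,250:450,::-1],'side':s['p'][150:290,225:420,::-1]}
L=[[(-.112,y0,0) for y0 in(-.21,.21)],[(-.112,y0,.018) for y0 in(-.21,.21)]]+[[(-.112,y,.01),(.1,y,.01)] for y in(-.105,0,.105,.21,-.21)]
for n in V:
    im=cv2.resize(V[n],None,fx=4,fy=4,interpolation=cv2.INTER_CUBIC)
    pcs([[O+Rk@np.array(k) for k in l] for l in L],im,n,(0,0,255)); cv2.imwrite(f'pics/ov_{n}.png',im)
for nm,P in(('top',PT),('side',PS)):
    X=(P-O)@Rk
    m=ok(P)&(X[...,1]>.112)&(X[...,1]<.205)&(X[...,0]<.1)&(X[...,0]>-.1)
    q=X[m]; hd=q[(q[:,2]>.018)&(q[:,2]<.06)]
    for x0 in np.arange(-.1,.11,.02):
        t=hd[abs(hd[:,0]-x0)<.01]
        if len(t)>5: print(nm,round(x0,2),len(t),'y',np.percentile(t[:,1],[5,50,95]).round(4),'z',np.percentile(t[:,2],[50,90]).round(4))
    for yy,nn in((.0525,'mate'),(-.0525,'orange')):
        t=X[ok(P)&(abs(X[...,1]-yy)<.048)&(X[...,2]>.02)&(X[...,2]<.12)&(abs(X[...,0])<.13)]
        print(nn,t.min(0).round(3),t.max(0).round(3), 'block y',np.median(t[t[:,2]>.085],0).round(4))
# last
for nm,P,im in(('top',PT,p),('side',PS,s['p'])):
    h=hs(im);g=(h[...,0]>45)&(h[...,0]<80)&(h[...,1]>120)
    q=P[ok(P)&g&(P[...,0]>.3)&(P[...,0]<.52)&(P[...,1]<-.3)&(P[...,1]>-.48)&(P[...,2]>.006)]
    print('last',nm,len(q),rect(q)); 
    if nm=='top':
        b=q[q[:,2]>.088]; print('block',rect(b),b.mean(0)); b2=q[q[:,2]<.05];print('low',rect(b2), 'toe far', q[np.argmax((q[:,:2]-[.45,-.36])@[-.7,-.7])] )
    h2=(h[...,0]>100)&(h[...,0]<125)&(h[...,1]>130)
    q=P[ok(P)&h2&(P[...,0]>.25)&(P[...,0]<.55)&(P[...,1]>.27)&(P[...,1]<.48)&(P[...,2]>.02)]
    print('tray',rect(q),np.percentile(q[:,2],95))
E
python3 fit.py
```

```text
lamp top 3007 ((629.3535766601562, -23.360183715820312), (62.41096115112305, 459.65576171875), 4.191375255584717) 0.3003289462942636
lamp side 1423 ((632.044921875, -20.511138916015625), (66.77967834472656, 460.2272033691406), 4.121691703796387) 0.2987132364503924
top 777 peak -0.18499999999999997 -0.18443940257394958 fit slope [ 0.4730891   0.04258309 -0.20149793] ang 0.44344972531121996 yaw 0.08976880842843289
 origin a along lamp axis:  [(np.float64(-0.047462312819830606),)]
side 648 peak -0.18699999999999997 -0.18798794777697417 fit slope [ 0.47401653  0.03036842 -0.20403869] ang 0.44343881274249053 yaw 0.06397872590943167
 origin a along lamp axis:  [(np.float64(-0.03930409124883794),)]
rack [ 0.5876 -0.025   0.075 ]
top -0.1 42 y [0.133  0.1499 0.1718] z [0.0389 0.0462]
top -0.08 46 y [0.1417 0.1551 0.1664] z [0.0339 0.0395]
top -0.06 42 y [0.1432 0.1531 0.1653] z [0.0333 0.0364]
top -0.04 40 y [0.1442 0.1553 0.1662] z [0.0343 0.0391]
top -0.02 41 y [0.1453 0.1551 0.1667] z [0.0328 0.0383]
top 0.0 45 y [0.1452 0.1563 0.1683] z [0.0333 0.039 ]
top 0.02 42 y [0.1453 0.156  0.1688
[... 1161 characters left out ...]
29572296142578), 38.12216567993164)
block ((448.9731140136719, -357.7824401855469), (65.12745666503906, 34.88584899902344), 43.54938507080078) [ 0.4490798  -0.35824066  0.09590996]
low ((417.9196472167969, -392.96112060546875), (168.4421844482422, 66.29572296142578), 38.12216567993164) toe far [ 0.35719066 -0.45013754  0.02229909]
tray ((409.49859619140625, 372.9424743652344), (137.46701049804688, 231.2654266357422), 85.6538314819336) 0.04001568738800542
last side 101 ((412.8958740234375, -379.9364013671875), (157.02783203125, 31.587766647338867), 42.66023254394531)
tray ((411.00213623046875, 374.7052307128906), (135.96560668945312, 237.8851318359375), 85.71399688720703) 0.036007903500689456
```

View pics/ov_top.png

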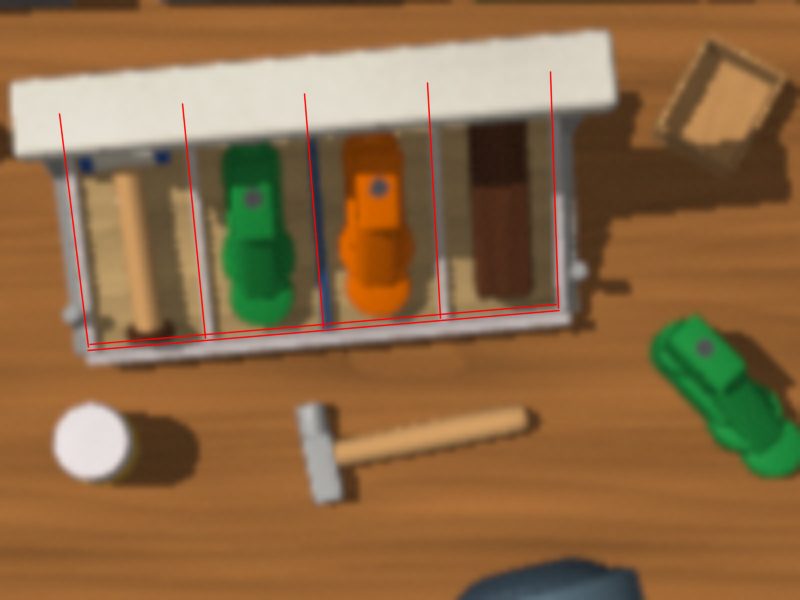

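View pics/ov_side.png

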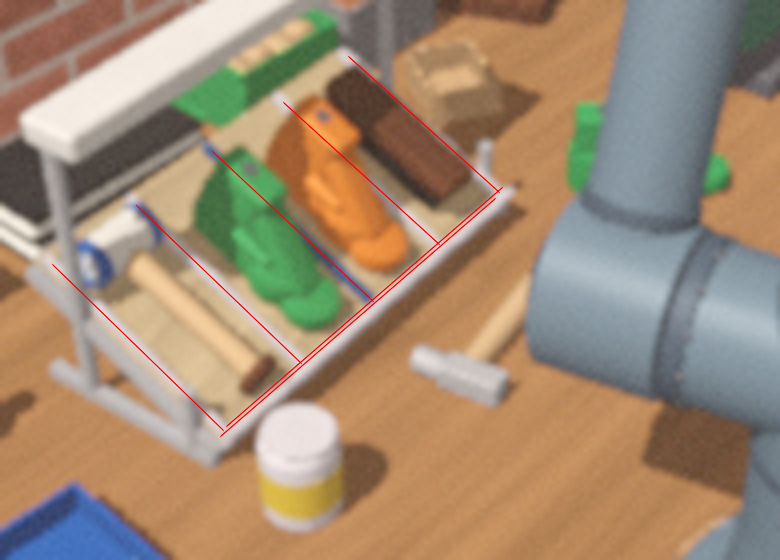

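Call:
drive_tool --rows "0.08 -0.1 0 0 0 -0.05;0.16 -0.2 0 0 0 -0.1;0.24 -0.3 -0.02 0 0 -0.15;0.33 -0.4 -0.04 0 0 -0.2;0.42 -0.5 -0.05 0 0 -0.25;0.5 -0.6 -0.06 0 0 -0.3;0.58 -0.7 -0.07 0 0 -0.35;0.66 -0.8 -0.08 0 0 -0.4;0.74 -0.9 -0.09 0 0 -0.45;0.83 -1 -0.1 0 0 -0.5" --jaw 0.7

```text
clock: 1.35
eef_pos: [0.2347, -0.4198, 0.2482]
tcp_rot: [0.577, 0.817, 0.001, -0.001]
ft_force: [-0.2, 0.4, -0.4]
gripper_width: 0.0599
```

```bash
cat > go.py <<'E'
from h import *
import sys
def frame(psi,o,a=.45):
    c,s_=np.cos(psi),np.sin(psi);Rz=np.array([[c,-s_,0],[s_,c,0],[0,0,1]])
    return Rz@np.array([[np.cos(a),0,-np.sin(a)],[0,1,0],[np.sin(a),0,np.cos(a)]]),np.array(o)
RK,O=frame(.072,[.5876,-.025,.075])
F=np.diag([-1.,1,-1])
def rk(x,y,z,yaw=0): # tool pose over the rack
    return O+RK@[x,y,z], RK@R.from_euler('z',yaw).as_matrix()@F
def dn(x,y,z,yaw): return np.array([x,y,z]), R.from_euler('z',yaw).as_matrix()@F
def rel(pose):
    o=arm.get_obs();T=R.from_quat(o['tcp_rot']).as_matrix()
    d=T.T@(pose[0]-o['eef_pos'])/.1; w=R.from_matrix(T.T@pose[1]).as_rotvec()/np.pi
    print('t %.2f pos'%o['clock'],o['eef_pos'].round(4),'F',o['ft_force'].round(1),'w',o['gripper_width'].round(4),'j',o['joint_pos'].round(2))
    print('SHIFT',d.round(3),'TURN',w.round(3),'target',pose[0].round(4))
if __name__=='__main__': rel(eval(sys.argv[1]))
E
python3 go.py "dn(.42,.08,.26,.072)"; python3 go.py "rk(.03,.159,.12)"
```

```text
Traceback (most recent call last):
  File "go.py", line 16, in <module>
    if __name__=='__main__': rel(eval(sys.argv[1]))
                             ~~~^^^^^^^^^^^^^^^^^^^
  File "go.py", line 14, in rel
    print('t %.2f pos'%o['clock'],o['eef_pos'].round(4),'F',o['ft_force'].round(1),'w',o['gripper_width'].round(4),'j',o['joint_pos'].round(2))
                                                                                       ^^^^^^^^^^^^^^^^^^^^^^^^
AttributeError: 'float' object has no attribute 'round'
Traceback (most recent call last):
  File "go.py", line 16, in <module>
    if __name__=='__main__': rel(eval(sys.argv[1]))
                             ~~~^^^^^^^^^^^^^^^^^^^
  File "go.py", line 14, in rel
    print('t %.2f pos'%o['clock'],o['eef_pos'].round(4),'F',o['ft_force'].round(1),'w',o['gripper_width'].round(4),'j',o['joint_pos'].round(2))
                                                                                       ^^^^^^^^^^^^^^^^^^^^^^^^
AttributeError: 'float' object has no attribute 'round'
```

```bash
sed -i "s/o\['gripper_width'\].round(4)/round(o['gripper_width'],4)/" go.py
python3 go.py "dn(.42,.08,.26,.072)"; python3 go.py "rk(.03,.159,.12)"
```

```text
t 1.35 pos [ 0.2347 -0.4198  0.2482] F [-0.2  0.4 -0.4] w 0.0599 j [-1.19  0.19 -0.16  1.23  0.    0.04]
SHIFT [ 4.091  3.417 -0.105] TURN [ 0.001 -0.001 -0.414] target [0.42 0.08 0.26]
t 1.35 pos [ 0.2347 -0.4198  0.2482] F [-0.2  0.4 -0.4] w 0.0599 j [-1.19  0.19 -0.16  1.23  0.    0.04]
SHIFT [4.139 4.825 0.534] TURN [-0.093 -0.123 -0.407] target [0.551  0.1318 0.1961]
```

Call:
drive_tool --rows "0.1 0.1 0 0 0 0;0.2 0.2 0 0 0 0;0.3 0.3 0 0 0 0;0.4 0.4 0 0 0 0;0.5 0.5 0 0 0 0;0.6 0.6 0 0 0 0;0.7 0.7 0 0 0 0;0.8 0.8 0 0 0 0;0.9 0.9 0 0 0 0;1 1 -0.05 0 0 0"

```text
clock: 2.6
eef_pos: [0.2957, -0.291, 0.2534]
tcp_rot: [0.577, 0.817, 0.001, -0.002]
ft_force: [0.1, 0.2, 0.4]
gripper_width: 0.0596
```

Call:
drive_tool --rows "0.1 0.1 0 0 0 0;0.2 0.2 0 0 0 0;0.3 0.3 0 0 0 0;0.4 0.4 0 0 0 0;0.5 0.5 0 0 0 0;0.6 0.6 0 0 0 0;0.7 0.7 0 0 0 0;0.8 0.8 0 0 0 0;0.9 0.9 0 0 0 0;1 1 -0.05 0 0 0"

```text
clock: 3.85
eef_pos: [0.3567, -0.1623, 0.2587]
tcp_rot: [0.577, 0.817, 0.001, -0.002]
ft_force: [0.1, 0.1, -0.5]
gripper_width: 0.0597
```

Call:
drive_tool --rows "0.1 0.1 0 0 0 0;0.2 0.2 0 0 0 0;0.3 0.3 0 0 0 0;0.4 0.4 0 0 0 0;0.5 0.5 0 0 0 0;0.6 0.6 0 0 0 0;0.7 0.7 0 0 0 0;0.8 0.8 0 0 0 0;0.9 0.9 0 0 0 0;1 1 0 0 0 0"

```text
clock: 5.1
eef_pos: [0.418, -0.0338, 0.2591]
tcp_rot: [0.577, 0.817, 0.001, -0.002]
ft_force: [-0.1, 0.0, -0.4]
gripper_width: 0.0596
```

```bash
python3 go.py "dn(.45,.10,.26,.072)"; python3 go.py "rk(.03,.159,.12)"
```

```text
t 5.10 pos [ 0.418  -0.0338  0.2591] F [-0.1  0.  -0.4] w 0.0596 j [-0.23  0.06 -0.27  1.24  0.    1.  ]
SHIFT [ 1.154  0.749 -0.005] TURN [ 0.001 -0.001 -0.414] target [0.45 0.1  0.26]
t 5.10 pos [ 0.418  -0.0338  0.2591] F [-0.1  0.  -0.4] w 0.0596 j [-0.23  0.06 -0.27  1.24  0.    1.  ]
SHIFT [1.113 1.808 0.633] TURN [-0.092 -0.124 -0.407] target [0.551  0.1318 0.1961]
```

Call:
drive_tool --rows "0.1 0.1 0 -0.01 -0.013 -0.043;0.2 0.2 0 -0.02 -0.026 -0.086;0.3 0.3 0 -0.03 -0.039 -0.13;0.4 0.4 0 -0.04 -0.052 -0.173;0.5 0.5 0 -0.05 -0.065 -0.216;0.6 0.6 0 -0.06 -0.078 -0.26;0.7 0.7 0 -0.07 -0.09 -0.3;0.8 0.8 0 -0.08 -0.105 -0.35;0.9 0.85 0 -0.092 -0.124 -0.407;1 0.9 0 -0.092 -0.124 -0.407"

```text
clock: 6.35
eef_pos: [0.4682, 0.0909, 0.2589]
tcp_rot: [-0.033, 0.974, 0.007, 0.223]
ft_force: [0.3, 0.6, 0.0]
gripper_width: 0.0595
```

```bash
python3 go.py "rk(.03,.159,.10)"; python3 go.py "rk(.03,.159,.014)"
```

```text
t 6.35 pos [0.4682 0.0909 0.2589] F [0.3 0.6 0. ] w 0.0595 j [ 0.06 -0.2  -0.62  0.7   0.01 -0.01]
SHIFT [-0.497  0.352  1.136] TURN [-0.001 -0.    -0.001] target [0.5597 0.1324 0.1781]
t 6.35 pos [0.4682 0.0909 0.2589] F [0.3 0.6 0. ] w 0.0595 j [ 0.06 -0.2  -0.62  0.7   0.01 -0.01]
SHIFT [-0.498  0.354  1.996] TURN [-0.001 -0.    -0.001] target [0.597  0.1351 0.1007]
```

Call:
drive_tool --rows "-0.1 0.07 0.05 0 0 0;-0.2 0.14 0.1 0 0 0;-0.3 0.21 0.2 0 0 0;-0.4 0.28 0.3 0 0 0;-0.5 0.35 0.42 0 0 0;-0.5 0.35 0.55 0 0 0;-0.5 0.35 0.68 0 0 0;-0.5 0.35 0.8 0 0 0;-0.5 0.35 0.92 0 0 0;-0.5 0.35 1 0 0 0"

```text
clock: 7.6
eef_pos: [0.554, 0.1316, 0.1895]
tcp_rot: [-0.033, 0.974, 0.007, 0.222]
ft_force: [-0.7, -0.5, 0.1]
gripper_width: 0.0597
```

```bash
python3 go.py "rk(.03,.159,.014)"
python3 - <<'E'
from h import *
for n,b in (('side',(225,150,195,140)),('top',(240,110,110,110))):
    p,d=cams.snapshot(n);x,y,w,h=b
    cv2.imwrite(f'pics/pre_{n}.png',cv2.resize(p[y:y+h,x:x+w,::-1],None,fx=4,fy=4,interpolation=cv2.INTER_CUBIC))
E
```

```text
t 7.60 pos [0.554  0.1316 0.1895] F [-0.7 -0.5  0.1] w 0.0597 j [ 0.14  0.05 -0.59  0.48 -0.03  0.06]
SHIFT [-0.004  0.006  0.988] TURN [-0.001 -0.001 -0.001] target [0.597  0.1351 0.1007]
```

View pics/pre_side.png

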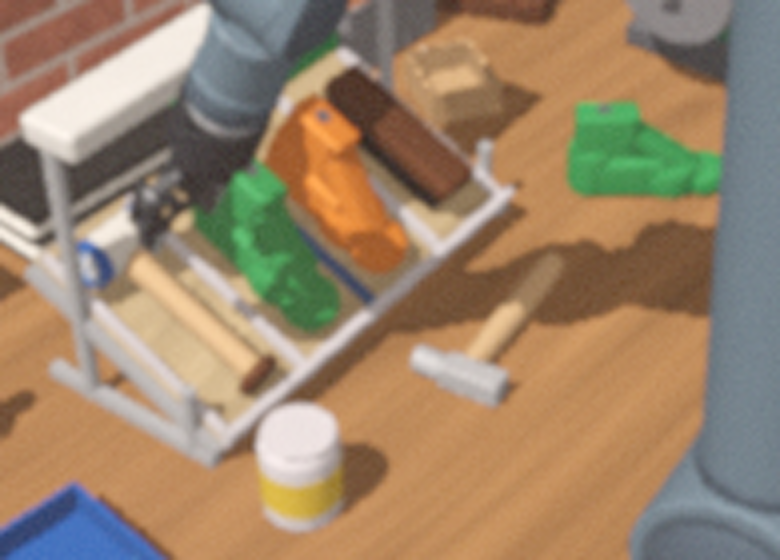

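View pics/pre_top.png

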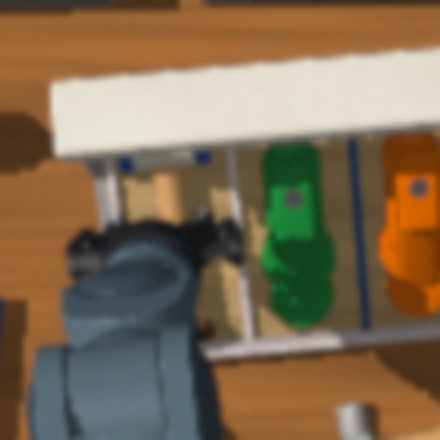

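Call:
drive_tool --rows "0 0 0.12 0 0 0;0 0 0.24 0 0 0;0 0 0.36 0 0 0;0 0 0.48 0 0 0;0 0 0.6 0 0 0;0 0 0.7 0 0 0;0 0 0.8 0 0 0;0 0 0.88 0 0 0;0 0 0.95 0 0 0;0 0 0.98 0 0 0"

```text
clock: 8.95
eef_pos: [0.596, 0.1345, 0.1005]
tcp_rot: [-0.033, 0.975, 0.007, 0.222]
ft_force: [-0.1, -0.2, -0.4]
gripper_width: 0.0602
```

Call:
drive_tool --rows "0 0 0 0 0 0;0 0 0 0 0 0;0 0 0 0 0 0;0 0 0 0 0 0;0 0 0 0 0 0;0 0 0 0 0 0;0 0 -0.03 0 0 0;0 0 -0.1 0 0 0;0 0 -0.2 0 0 0;0 0 -0.3 0 0 0" --jaw 0

```text
clock: 10.2
eef_pos: [0.5826, 0.1337, 0.128]
tcp_rot: [-0.033, 0.975, 0.007, 0.221]
ft_force: [0.1, -0.4, -3.8]
gripper_width: 0.0244
```

```bash
python3 go.py "rk(.02,.159,.1)"
python3 - <<'E'
from h import *
for n,b in (('side',(225,150,195,140)),):
    p,d=cams.snapshot(n);x,y,w,h=b
    cv2.imwrite(f'pics/grip_{n}.png',cv2.resize(p[y:y+h,x:x+w,::-1],None,fx=4,fy=4,interpolation=cv2.INTER_CUBIC))
E
```

```text
t 10.20 pos [0.5826 0.1337 0.128 ] F [ 0.1 -0.4 -3.8] w 0.0244 j [ 0.13  0.17 -0.63  0.32 -0.03  0.06]
SHIFT [ 0.09   0.003 -0.551] TURN [-0.001 -0.001 -0.001] target [0.5507 0.1318 0.1737]
```

View pics/grip_side.png

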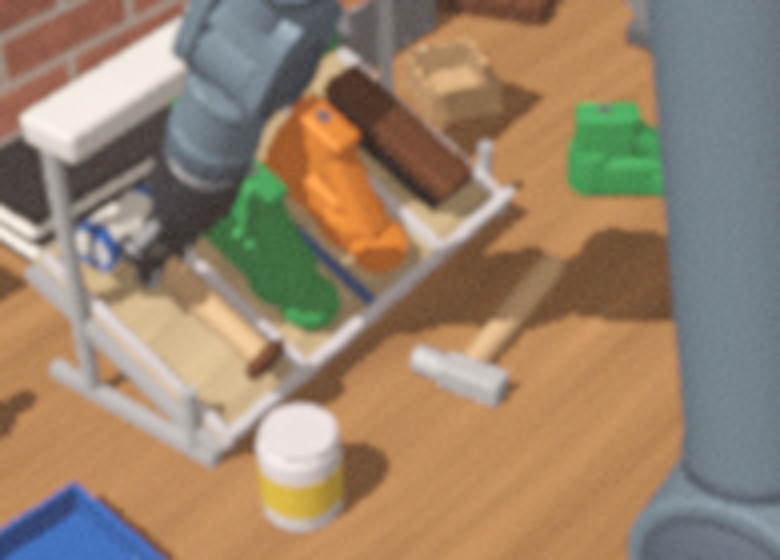

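The mallet is gripped: width 24.4 mm, 3.8 N of load, and it has lifted off the slope. Next I lift it out along the normal.

Call:
drive_tool --rows "0 0 -0.1 0 0 0;0.02 0 -0.2 0 0 0;0.05 0 -0.3 0 0 0;0.1 0 -0.4 0 0 0;0.15 0 -0.5 0 0 0;0.25 0 -0.6 0 0 0;0.35 0 -0.7 0 0 0;0.45 0 -0.8 0 0 0;0.55 0 -0.9 0 0 0;0.65 0 -0.95 0 0 0"

```text
clock: 11.5
eef_pos: [0.4829, 0.127, 0.1874]
tcp_rot: [-0.033, 0.974, 0.007, 0.223]
ft_force: [0.3, -0.4, -3.8]
gripper_width: 0.0238
```

```bash
python3 go.py "dn(.435,.374,.16,-.075)"
```

```text
t 11.50 pos [0.4829 0.127  0.1874] F [ 0.3 -0.4 -3.8] w 0.0238 j [ 0.15 -0.09 -0.73  0.48 -0.04  0.08]
SHIFT [0.397 2.497 0.112] TURN [0.01  0.143 0.045] target [0.435 0.374 0.16 ]
```

Call:
drive_tool --rows "0.1 0.1 -0.05 0 0 0;0.2 0.2 -0.1 0 0.015 0.005;0.25 0.3 -0.15 0 0.03 0.01;0.3 0.4 -0.2 0 0.045 0.015;0.35 0.5 -0.2 0 0.06 0.02;0.4 0.6 -0.2 0 0.08 0.025;0.4 0.7 -0.2 0 0.1 0.03;0.4 0.8 -0.2 0.005 0.12 0.035;0.4 0.9 -0.2 0.01 0.135 0.04;0.4 1 -0.2 0.01 0.143 0.045"

```text
clock: 12.75
eef_pos: [0.432, 0.225, 0.1879]
tcp_rot: [0.037, 0.999, 0.0, -0.0]
ft_force: [0.2, 0.0, -3.9]
gripper_width: 0.0246
```

```bash
python3 go.py "dn(.437,.374,.14,-.075)"
```

```text
t 12.75 pos [0.432  0.225  0.1879] F [ 0.2  0.  -3.9] w 0.0246 j [ 0.35  0.22 -0.27  1.08  0.    0.42]
SHIFT [0.061 1.489 0.481] TURN [ 0. -0. -0.] target [0.437 0.374 0.14 ]
```

Call:
drive_tool --rows "0.01 0.1 0 0 0 0;0.01 0.2 0 0 0 0;0.02 0.3 0 0 0 0;0.02 0.4 0 0 0 0;0.03 0.5 0 0 0 0;0.03 0.6 0 0 0 0;0.04 0.7 0.05 0 0 0;0.04 0.8 0.1 0 0 0;0.05 0.9 0.15 0 0 0;0.06 1 0.2 0 0 0"

```text
clock: 14.0
eef_pos: [0.4333, 0.3258, 0.1675]
tcp_rot: [0.038, 0.999, 0.0, -0.0]
ft_force: [0.3, 0.2, -4.9]
gripper_width: 0.0243
```

Call:
drive_tool --rows "0 0.06 0.03 0 0 0;0 0.12 0.06 0 0 0;0 0.18 0.1 0 0 0;0 0.24 0.15 0 0 0;0 0.3 0.2 0 0 0;0 0.36 0.25 0 0 0;0 0.42 0.3 0 0 0;0 0.48 0.35 0 0 0;0 0.48 0.4 0 0 0;0 0.48 0.4 0 0 0"

```text
clock: 15.25
eef_pos: [0.4365, 0.3733, 0.1269]
tcp_rot: [0.038, 0.999, -0.0, -0.001]
ft_force: [-0.2, 0.1, -3.3]
gripper_width: 0.0243
```

```bash
python3 go.py "dn(.437,.374,.02,-.075)"
python3 - <<'E'
from h import *
for n,b in (('side',(180,190,170,150)),('top',(170,150,150,130))):
    p,d=cams.snapshot(n);x,y,w,h=b;np.savez(f'{n}_tr.npz',p=p,d=d)
    cv2.imwrite(f'pics/tr_{n}.png',cv2.resize(p[y:y+h,x:x+w,::-1],None,fx=4,fy=4,interpolation=cv2.INTER_CUBIC))
E
```

```text
t 15.25 pos [0.4365 0.3733 0.1269] F [-0.2  0.1 -3.3] w 0.0243 j [ 0.6   0.43 -0.13  1.01  0.    0.67]
SHIFT [-0.007  0.008  1.069] TURN [-0.    -0.001 -0.   ] target [0.437 0.374 0.02 ]
```

View pics/tr_side.png

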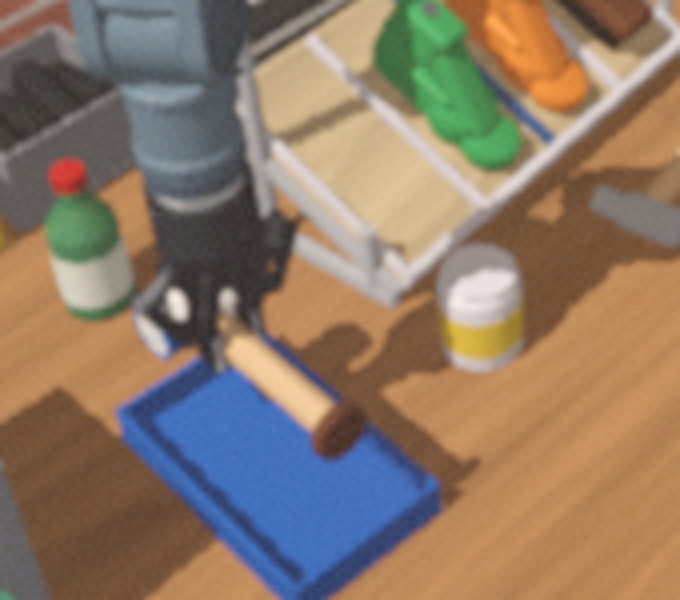

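View pics/tr_top.png

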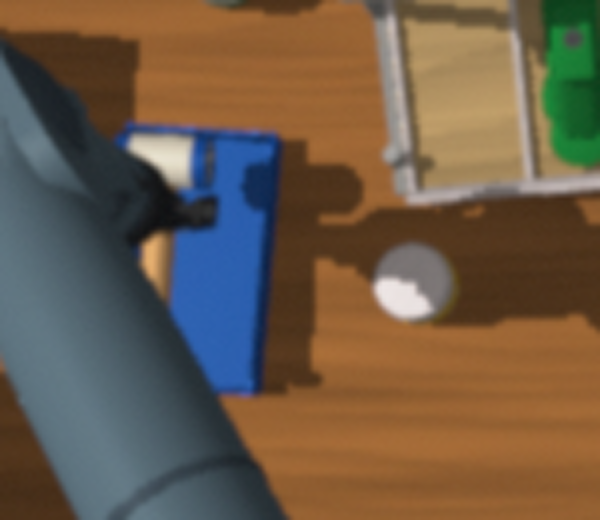

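Run:
```python
from h import *
z=np.load('top_tr.npz');P=cloud('top',z['d']);h=cv2.cvtColor(z['p'],cv2.COLOR_RGB2HSV)
c,s=np.cos(-.075),np.sin(-.075);Rt=np.array([[c,-s,0],[s,c,0],[0,0,1]])
T=np.array([.410,.3735,0])
X=(P-T)@Rt
m=(X[...,2]>.085)&(X[...,2]<.17)&(abs(X[...,0])<.16)&(abs(X[...,1])<.09)
w=m&(h[...,1]<70)&(h[...,2]>130)
q=X[w];print('white',len(q),np.percentile(q,[2,50,98],axis=0).round(3))
b=m&(h[...,0]>100)&(h[...,0]<125)&(h[...,1]>120)&(X[...,2]>.1);q=X[b];print('blue',len(q),np.percentile(q,[2,50,98],axis=0).round(3))
t=m&(h[...,0]>8)&(h[...,0]<25)&(h[...,1]>80)&(h[...,2]>90);q=X[t];print('wood',len(q),np.percentile(q,[2,50,98],axis=0).round(3))
z=np.load('side_tr.npz');P=cloud('side',z['d']);h=cv2.cvtColor(z['p'],cv2.COLOR_RGB2HSV);X=(P-T)@Rt
m=(X[...,2]>.06)&(X[...,2]<.17)&(abs(X[...,0])<.16)&(abs(X[...,1])<.06)&((h[...,0]<25))&(h[...,1]>60)
q=X[m];print('side wood',len(q),np.percentile(q,[1,50,99],axis=0).round(3)); 
for x0 in np.arange(-.12,.04,.02):
    t=q[abs(q[:,0]-x0)<.01]
    if len(t)>5: print(x0.round(2),len(t),np.percentile(t[:,1],[5,50,95]).round(3),np.percentile(t[:,2],[5,50,95]).round(3))
```

```text
white 137 [[ 0.053 -0.023  0.144]
 [ 0.077 -0.004  0.153]
 [ 0.091  0.028  0.162]]
blue 76 [[ 0.013 -0.036  0.121]
 [ 0.071 -0.031  0.15 ]
 [ 0.093  0.039  0.164]]
wood 78 [[-0.039 -0.01   0.137]
 [-0.013 -0.003  0.147]
 [ 0.009  0.01   0.154]]
side wood 435 [[-0.103 -0.029  0.124]
 [-0.042  0.004  0.145]
 [ 0.045  0.04   0.168]]
-0.1 114 [-0.016  0.002  0.017] [0.127 0.145 0.155]
-0.08 37 [-0.008  0.004  0.013] [0.139 0.145 0.149]
-0.06 47 [-0.007  0.005  0.014] [0.139 0.144 0.148]
-0.04 49 [-0.006  0.006  0.014] [0.136 0.145 0.148]
-0.02 50 [-0.007  0.007  0.014] [0.137 0.145 0.149]
0.0 42 [-0.005  0.007  0.014] [0.138 0.145 0.149]
0.02 70 [-0.03   0.001  0.034] [0.137 0.145 0.168]
```

The top and side clouds put the mallet centred over the tray: head centre at tray x +77 mm, pommel at -103 mm, y about 0. Now I lower it.

Call:
drive_tool --rows "0 0 0.12 0 0 0;0 0 0.24 0 0 0;0 0 0.36 0 0 0;0 0 0.48 0 0 0;0 0 0.6 0 0 0;0 0 0.7 0 0 0;0 0 0.8 0 0 0;0 0 0.88 0 0 0;0 0 0.95 0 0 0;0 0 1 0 0 0"

```text
clock: 16.6
eef_pos: [0.4368, 0.3735, 0.0271]
tcp_rot: [0.038, 0.999, 0.0, -0.0]
ft_force: [-0.1, 0.1, -4.4]
gripper_width: 0.0242
```

Call:
drive_tool --rows "0 0 0.03 0 0 0;0 0 0.06 0 0 0;0 0 0.06 0 0 0;0 0 0.06 0 0 0;0 0 0.06 0 0 0;0 0 0.06 0 0 0;0 0 0.06 0 0 0;0 0 0.06 0 0 0;0 0 0.06 0 0 0;0 0 0.06 0 0 0"

```text
clock: 17.85
eef_pos: [0.4368, 0.3735, 0.0211]
tcp_rot: [0.038, 0.999, 0.0, -0.0]
ft_force: [-0.4, -0.2, -5.0]
gripper_width: 0.024
```

Call:
drive_tool --rows "0 0 0 0 0 0;0 0 0 0 0 0;0 0 0 0 0 0;0 0 0 0 0 0;0 0 -0.1 0 0 0;0 0 -0.25 0 0 0;0 0 -0.45 0 0 0;0 0 -0.65 0 0 0;0 0 -0.85 0 0 0;0 0 -1 0 0 0" --jaw 0.6

```text
clock: 19.1
eef_pos: [0.4375, 0.3739, 0.1233]
tcp_rot: [0.038, 0.999, 0.001, 0.0]
ft_force: [-0.3, 0.6, -0.5]
gripper_width: 0.0514
```

```bash
python3 go.py "dn(.45,-.357,.2,.77)"
python3 - <<'E'
from h import *
for n,b in (('side',(180,190,170,150)),):
    p,d=cams.snapshot(n);x,y,w,h=b;np.savez(f'{n}_tr2.npz',p=p,d=d)
    cv2.imwrite(f'pics/tr2_{n}.png',cv2.resize(p[y:y+h,x:x+w,::-1],None,fx=4,fy=4,interpolation=cv2.INTER_CUBIC))
E
```

```text
t 19.10 pos [0.4375 0.3739 0.1233] F [-0.3  0.6 -0.5] w 0.0514 j [ 0.6   0.43 -0.14  0.99  0.    0.67]
SHIFT [-0.675 -7.277 -0.78 ] TURN [ 0.     0.001 -0.269] target [ 0.45  -0.357  0.2  ]
```

View pics/tr2_side.png

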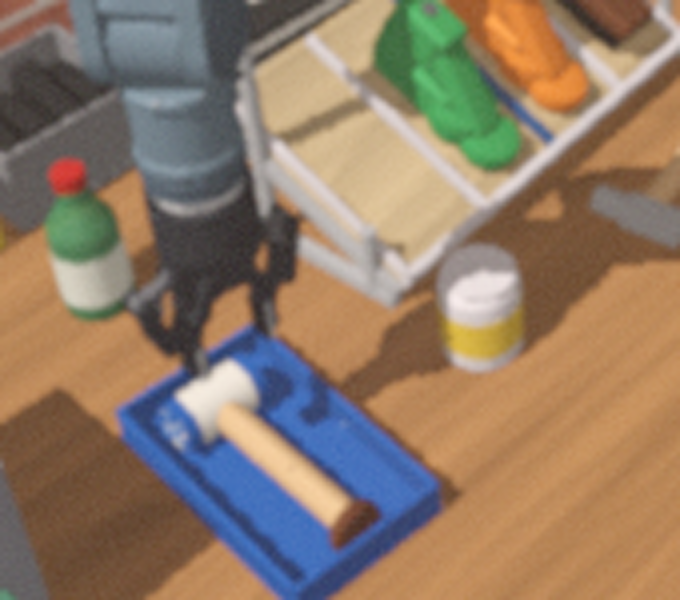

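The side picture shows the mallet lying freely in the tray, head at crop (215,400) and pommel at (355,520), with the fingers clear of it. The arm is out of the way, so I'll refine the loose last's pose now.

Run:
```python
from h import *
S={n:cams.snapshot(n) for n in('top','side')}
allb=[]
for n,(p,d) in S.items():
    P=cloud(n,d);h=cv2.cvtColor(p,cv2.COLOR_RGB2HSV)
    g=(h[...,0]>45)&(h[...,0]<80)&(h[...,1]>110)&(P[...,0]>.3)&(P[...,0]<.54)&(P[...,1]<-.28)&(P[...,1]>-.5)&(P[...,2]>.006)&(P[...,2]<.13)
    q=P[g];b=q[q[:,2]>.088]
    print(n,len(q),'block',len(b),cv2.minAreaRect((b[:,:2]*1000).astype(np.float32)),b.mean(0).round(4))
    print(' all',cv2.minAreaRect((q[:,:2]*1000).astype(np.float32)))
    for a in np.deg2rad([36,40,44,48]):
        ax=q[:,:2]@[np.cos(a),np.sin(a)];ay=q[:,:2]@[-np.sin(a),np.cos(a)]
        print(' ',round(np.rad2deg(a)),'x',np.percentile(ax,[.5,99.5]).round(4),'y',np.percentile(ay,[1,99]).round(4), 'block y',np.percentile(ay[q[:,2]>.088],[2,98]).round(4))
    # slices by height: PCA of centreline for low z
    m=g
    c,_=cv2.findContours(m.astype(np.uint8),cv2.RETR_EXTERNAL,cv2.CHAIN_APPROX_NONE);c=max(c,key=cv2.contourArea)
    x,y,w,hh=cv2.boundingRect(c);print(x,y,w,hh)
    cv2.imwrite(f'pics/l_{n}.png',cv2.resize(p[y-10:y+hh+10,x-10:x+w+10,::-1],None,fx=8,fy=8,interpolation=cv2.INTER_CUBIC))
```

```text
top 715 block 178 ((449.232666015625, -358.07550048828125), (65.15460968017578, 34.854366302490234), 44.05306625366211) [ 0.4489 -0.3587  0.0955]
 all ((414.5438537597656, -388.7884521484375), (167.97640991210938, 62.754459381103516), 48.80793762207031)
  36 x [0.0259 0.1893] y [-0.5918 -0.5294] block y [-0.5714 -0.5363]
  40 x [-0.0134  0.1505] y [-0.5953 -0.5375] block y [-0.5802 -0.5461]
  44 x [-0.053   0.1116] y [-0.5965 -0.5398] block y [-0.5869 -0.5533]
  48 x [-0.093   0.0719] y [-0.5947 -0.5388] block y [-0.591  -0.5568]
413 189 38 40
side 233 block 27 ((461.44110107421875, -339.7723083496094), (16.49561309814453, 30.65524673461914), 69.8620376586914) [ 0.4601 -0.3394  0.0934]
 all ((448.7955627441406, -346.38360595703125), (65.50106048583984, 35.670928955078125), 44.61101531982422)
  36 x [0.1254 0.192 ] y [-0.5554 -0.5261] block y [-0.5575 -0.5335]
  40 x [0.0877 0.1535] y [-0.5663 -0.5364] block y [-0.5687 -0.5441]
  44 x [0.0494 0.1141] y [-0.5746 -0.5436] block y [-0.5772 -0.5521]
  48 x [0.0112 0.0744] y [-0.5804 -0.5487] block y [-0.5828 -0.5574]
367 177 17 22
```

View pics/l_top.png

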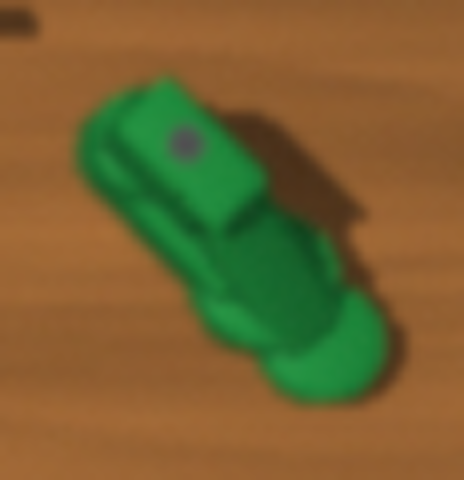

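Call:
drive_tool --rows "0 -0.1 -0.1 0 0 -0.03;0 -0.2 -0.2 0 0 -0.06;0 -0.3 -0.3 0 0 -0.09;0 -0.4 -0.4 0 0 -0.12;0 -0.5 -0.5 0 0 -0.15;0 -0.6 -0.6 0 0 -0.18;0 -0.7 -0.7 0 0 -0.21;0 -0.8 -0.8 0 0 -0.24;0 -0.9 -0.9 0 0 -0.26;-0.05 -1 -0.95 0 0 -0.27" --jaw 0.8

```text
clock: 20.5
eef_pos: [0.4344, 0.2733, 0.2168]
tcp_rot: [-0.378, 0.926, 0.001, 0.0]
ft_force: [0.3, -0.5, -0.8]
gripper_width: 0.0682
```

```bash
python3 go.py "dn(.45,-.357,.2,.77)"
```

```text
t 20.50 pos [0.4344 0.2733 0.2168] F [ 0.3 -0.5 -0.8] w 0.0682 j [ 0.44  0.26 -0.14  1.17  0.   -0.34]
SHIFT [ 4.297 -4.614  0.158] TURN [0.    0.    0.001] target [ 0.45  -0.357  0.2  ]
```

Call:
drive_tool --rows "0.1 -0.1 0 0 0 0;0.2 -0.2 0 0 0 0;0.3 -0.3 0 0 0 0;0.4 -0.4 0 0 0 0;0.5 -0.5 0 0 0 0;0.6 -0.6 0 0 0 0;0.7 -0.7 0 0 0 0;0.8 -0.8 0 0 0 0;0.9 -0.9 0 0 0 0;1 -1 0 0 0 0"

```text
clock: 21.75
eef_pos: [0.4329, 0.1309, 0.2166]
tcp_rot: [-0.378, 0.926, 0.001, 0.0]
ft_force: [0.3, 0.6, 0.8]
gripper_width: 0.0682
```

Call:
drive_tool --rows "0.1 -0.1 0 0 0 0;0.2 -0.2 0 0 0 0;0.3 -0.3 0 0 0 0;0.4 -0.4 0 0 0 0;0.5 -0.5 0 0 0 0;0.6 -0.6 0 0 0 0;0.7 -0.7 0 0 0 0;0.8 -0.8 0 0 0 0;0.9 -0.9 0 0 0 0;1 -1 0 0 0 0"

```text
clock: 23.0
eef_pos: [0.4314, -0.0115, 0.2164]
tcp_rot: [-0.378, 0.926, 0.001, 0.0]
ft_force: [-0.1, -0.5, -0.3]
gripper_width: 0.0682
```

Call:
drive_tool --rows "0.1 -0.1 0 0 0 0;0.2 -0.2 0 0 0 0;0.3 -0.3 0 0 0 0;0.4 -0.4 0 0 0 0;0.5 -0.5 0 0 0 0;0.6 -0.6 0 0 0 0;0.7 -0.7 0 0 0 0;0.8 -0.8 0 0 0 0;0.9 -0.9 0 0 0 0;1 -1 0 0 0 0"

```text
clock: 24.25
eef_pos: [0.4298, -0.1538, 0.2162]
tcp_rot: [-0.378, 0.926, 0.001, 0.0]
ft_force: [-0.1, -0.5, -0.6]
gripper_width: 0.068
```

Call:
drive_tool --rows "0.1 -0.1 0 0 0 0;0.2 -0.2 0 0 0 0;0.3 -0.3 0 0 0 0;0.4 -0.4 0 0 0 0;0.5 -0.5 0 0 0 0;0.6 -0.6 0 0 0 0;0.7 -0.7 0 0 0 0;0.8 -0.8 0 0 0 0;0.9 -0.9 0 0 0 0;1 -1 0 0 0 0"

```text
clock: 25.5
eef_pos: [0.4282, -0.2962, 0.2159]
tcp_rot: [-0.378, 0.926, 0.001, 0.0]
ft_force: [-0.2, 0.9, -0.2]
gripper_width: 0.0684
```

```bash
python3 go.py "dn(.449,-.358,.07,.768)"
```

```text
t 25.50 pos [ 0.4282 -0.2962  0.2159] F [-0.2  0.9 -0.2] w 0.0684 j [-0.73  0.28 -0.12  1.17  0.   -1.5 ]
SHIFT [ 0.286 -0.589  1.459] TURN [0.    0.    0.002] target [ 0.449 -0.358  0.07 ]
```

```bash
python3 go.py "dn(.442,-.365,.07,.768)"
```

```text
t 25.50 pos [ 0.4282 -0.2962  0.2159] F [-0.2  0.9 -0.2] w 0.0684 j [-0.73  0.28 -0.12  1.17  0.   -1.5 ]
SHIFT [ 0.385 -0.59   1.458] TURN [0.    0.    0.002] target [ 0.442 -0.365  0.07 ]
```

Call:
drive_tool --rows "0.08 -0.1 0.05 0 0 0;0.16 -0.2 0.1 0 0 0;0.24 -0.3 0.2 0 0 0;0.32 -0.45 0.3 0 0 0;0.38 -0.55 0.4 0 0 0;0.385 -0.59 0.5 0 0 0;0.385 -0.59 0.6 0 0 0;0.385 -0.59 0.7 0 0 0;0.385 -0.59 0.75 0 0 0.002;0.385 -0.59 0.8 0 0 0.002"

```text
clock: 26.75
eef_pos: [0.442, -0.365, 0.1357]
tcp_rot: [-0.375, 0.927, 0.001, 0.0]
ft_force: [-0.3, 0.0, 0.2]
gripper_width: 0.0683
```

```bash
python3 go.py "dn(.442,-.365,.07,.768)"
python3 - <<'E'
from h import *
for n,b in (('side',(340,140,120,90)),('top',(380,160,120,90))):
    p,d=cams.snapshot(n);x,y,w,h=b
    cv2.imwrite(f'pics/g_{n}.png',cv2.resize(p[y:y+h,x:x+w,::-1],None,fx=6,fy=6,interpolation=cv2.INTER_CUBIC))
E
```

```text
t 26.75 pos [ 0.442  -0.365   0.1357] F [-0.3  0.   0.2] w 0.0683 j [-0.8   0.42 -0.12  1.03  0.   -1.57]
SHIFT [ 0.001 -0.     0.657] TURN [0. 0. 0.] target [ 0.442 -0.365  0.07 ]
```

View pics/g_side.png

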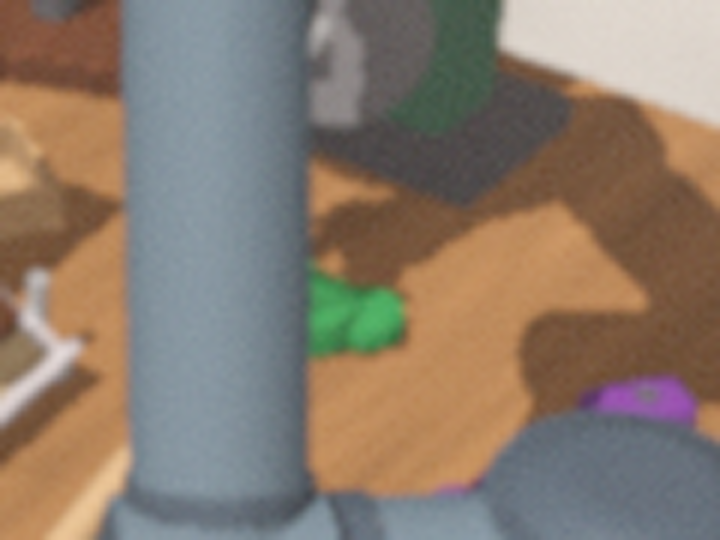

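View pics/g_top.png

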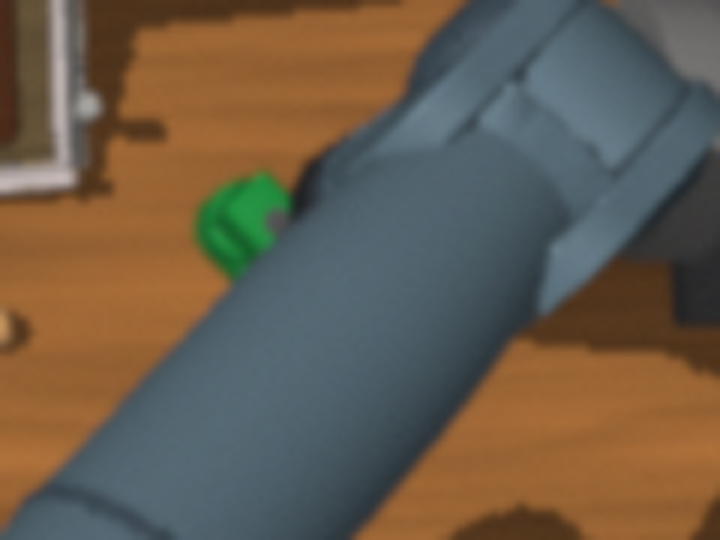

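The arm mostly hides the last in both views, but the parts that show (heel top at (250,215), toe in the side view) haven't moved. I descend on the measured pose and watch the force.

Call:
drive_tool --rows "0 0 0.08 0 0 0;0 0 0.16 0 0 0;0 0 0.24 0 0 0;0 0 0.32 0 0 0;0 0 0.4 0 0 0;0 0 0.48 0 0 0;0 0 0.55 0 0 0;0 0 0.6 0 0 0;0 0 0.64 0 0 0;0 0 0.66 0 0 0"

```text
clock: 28.1
eef_pos: [0.4418, -0.3647, 0.0693]
tcp_rot: [-0.375, 0.927, 0.001, 0.0]
ft_force: [-0.0, -0.6, -0.0]
gripper_width: 0.0681
```

Call:
drive_tool --rows "0 0 0 0 0 0;0 0 0 0 0 0;0 0 0 0 0 0;0 0 0 0 0 0;0 0 0 0 0 0;0 0 0 0 0 0;0 0 0 0 0 0;0 0 0 0 0 0;0 0 -0.05 0 0 0;0 0 -0.1 0 0 0" --jaw 0

```text
clock: 29.35
eef_pos: [0.4394, -0.3622, 0.0775]
tcp_rot: [-0.375, 0.927, 0.004, -0.001]
ft_force: [-0.2, -0.4, -3.7]
gripper_width: 0.0357
```

```bash
python3 go.py "dn(.48,.14,.27,.072)"
```

```text
t 29.35 pos [ 0.4394 -0.3622  0.0775] F [-0.2 -0.4 -3.7] w 0.0357 j [-0.8   0.47 -0.21  0.9   0.   -1.57]
SHIFT [-3.784  3.345 -1.891] TURN [ 0.003 -0.001  0.222] target [0.48 0.14 0.27]
```

Call:
drive_tool --rows "0 0 -0.1 0 0 0;0 0 -0.2 0 0 0;-0.05 0.05 -0.3 0 0 0;-0.12 0.12 -0.4 0 0 0;-0.2 0.2 -0.5 0 0 0;-0.3 0.3 -0.6 0 0 0;-0.4 0.4 -0.7 0 0 0;-0.5 0.5 -0.8 0 0 0;-0.6 0.6 -0.9 0 0 0;-0.7 0.7 -1 0 0 0"

```text
clock: 30.6
eef_pos: [0.4416, -0.2629, 0.1789]
tcp_rot: [-0.375, 0.927, 0.004, -0.001]
ft_force: [-0.8, 0.5, -2.2]
gripper_width: 0.0357
```

Call:
drive_tool --rows "-0.1 0.1 -0.1 0 0 0;-0.2 0.2 -0.2 0 0 0;-0.3 0.3 -0.3 0 0 0;-0.4 0.4 -0.4 0 0 0;-0.5 0.5 -0.5 0 0 0;-0.6 0.6 -0.6 0 0 0;-0.7 0.7 -0.65 0 0 0;-0.8 0.8 -0.7 0 0 0;-0.9 0.9 -0.75 0 0 0;-1 1 -0.8 0 0 0"

```text
clock: 31.85
eef_pos: [0.4443, -0.1211, 0.26]
tcp_rot: [-0.375, 0.927, 0.004, -0.001]
ft_force: [-0.4, 0.3, -2.7]
gripper_width: 0.0355
```

Call:
drive_tool --rows "-0.1 0.08 0 0 0 0;-0.2 0.16 0 0 0 0;-0.3 0.24 0 0 0 0;-0.4 0.32 0 0 0 0;-0.5 0.4 0 0 0 0;-0.6 0.48 0 0 0 0;-0.7 0.56 0 0 0 0;-0.8 0.65 0 0 0 0;-0.9 0.73 0 0 0 0;-1 0.8 0 0 0 0"

```text
clock: 33.1
eef_pos: [0.4607, 0.0068, 0.2609]
tcp_rot: [-0.375, 0.927, 0.004, -0.001]
ft_force: [0.5, -0.1, -3.0]
gripper_width: 0.0357
```

```bash
python3 go.py "dn(.46,.14,.28,.072)"; python3 go.py "rk(.015,.1575,.2)"
python3 - <<'E'
from h import *
for n in ('side','top'):
    p,d=cams.snapshot(n);np.savez(f'{n}_c.npz',p=p,d=d)
    cv2.imwrite(f'pics/car_{n}.png',p[:,:,::-1])
E
```

```text
t 33.10 pos [0.4607 0.0068 0.2609] F [ 0.5 -0.1 -3. ] w 0.0357 j [-0.13  0.14 -0.17  1.26  0.01 -0.9 ]
SHIFT [-0.921  0.964 -0.182] TURN [ 0.003 -0.001  0.222] target [0.46 0.14 0.28]
t 33.10 pos [0.4607 0.0068 0.2609] F [ 0.5 -0.1 -3. ] w 0.0357 j [-0.13  0.14 -0.17  1.26  0.01 -0.9 ]
SHIFT [-1.138e+00  5.690e-01 -1.000e-03] TURN [ 0.053 -0.138  0.217] target [0.503  0.1268 0.2616]
```

View pics/car_side.png

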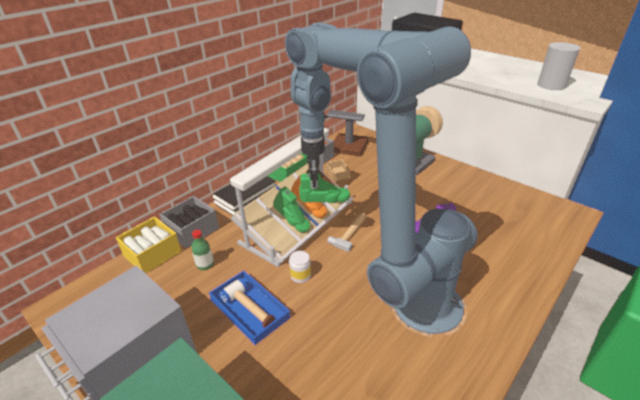

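View pics/car_top.png

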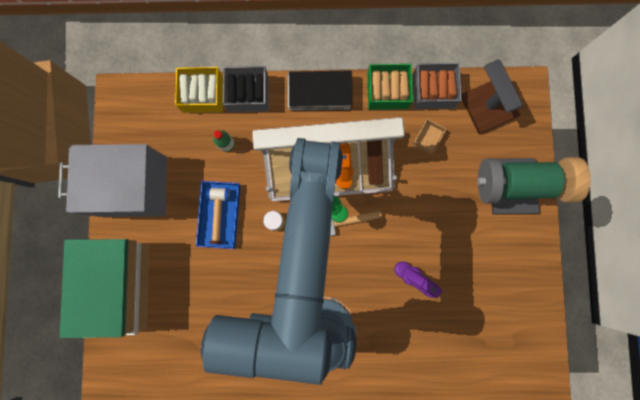

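Call:
drive_tool --rows "-0.1 0.06 -0.03 0 0 0.01;-0.2 0.12 -0.06 0.003 -0.01 0.03;-0.3 0.18 -0.1 0.01 -0.025 0.06;-0.4 0.24 -0.13 0.015 -0.04 0.09;-0.5 0.3 -0.15 0.02 -0.06 0.12;-0.6 0.36 -0.17 0.03 -0.08 0.15;-0.7 0.42 -0.19 0.038 -0.1 0.18;-0.8 0.48 -0.2 0.046 -0.12 0.2;-0.9 0.54 -0.2 0.053 -0.138 0.217;-1 0.6 -0.2 0.053 -0.138 0.217"

```text
clock: 34.45
eef_pos: [0.4891, 0.1198, 0.2805]
tcp_rot: [-0.037, 0.974, 0.008, 0.222]
ft_force: [1.2, -0.5, -3.7]
gripper_width: 0.0354
```

```bash
python3 go.py "rk(.015,.1575,.17)"; python3 go.py "rk(.015,.1575,.072)"
```

```text
t 34.45 pos [0.4891 0.1198 0.2805] F [ 1.2 -0.5 -3.7] w 0.0354 j [ 0.13 -0.15 -0.53  0.74 -0.02  0.05]
SHIFT [-0.048  0.06   0.532] TURN [-0.    -0.001  0.001] target [0.516  0.1277 0.2346]
t 34.45 pos [0.4891 0.1198 0.2805] F [ 1.2 -0.5 -3.7] w 0.0354 j [ 0.13 -0.15 -0.53  0.74 -0.02  0.05]
SHIFT [-0.05   0.06   1.512] TURN [-0.    -0.001  0.001] target [0.5585 0.1308 0.1464]
```

Call:
drive_tool --rows "-0.02 0.02 0.05 0 0 0;-0.03 0.04 0.12 0 0 0;-0.05 0.06 0.2 0 0 0;-0.05 0.06 0.3 0 0 0;-0.05 0.06 0.4 0 0 0;-0.05 0.06 0.5 0 0 0;-0.05 0.06 0.6 0 0 0;-0.05 0.06 0.7 0 0 0;-0.05 0.06 0.75 0 0 0;-0.05 0.06 0.75 0 0 0"

```text
clock: 35.7
eef_pos: [0.5254, 0.1284, 0.2145]
tcp_rot: [-0.037, 0.974, 0.008, 0.222]
ft_force: [-0.3, 0.1, -4.0]
gripper_width: 0.0358
```

```bash
python3 go.py "rk(.015,.1575,.072)"
python3 - <<'E'
from h import *
from go import RK,O
for n,b in (('side',(225,150,160,140)),('top',(240,110,120,110))):
    p,d=cams.snapshot(n);x,y,w,h=b
    cv2.imwrite(f'pics/h_{n}.png',cv2.resize(p[y:y+h,x:x+w,::-1],None,fx=5,fy=5,interpolation=cv2.INTER_CUBIC)[:600])
    X=(cloud(n,d)-O)@RK;hh=cv2.cvtColor(p,cv2.COLOR_RGB2HSV)
    g=(hh[...,0]>45)&(hh[...,0]<80)&(hh[...,1]>110)&(abs(X[...,0])<.15)&(X[...,1]>-.02)&(X[...,1]<.22)&(X[...,2]>.01)&(X[...,2]<.2)
    for nm,a,b in(('mate',0,.105),('last',.105,.22)):
        q=X[g&(X[...,1]>a)&(X[...,1]<b)]
        print(n,nm,len(q),np.percentile(q,[1,50,99],axis=0).round(3).tolist())
        for x0 in(-.1,-.08,-.06,-.04):
            t=q[abs(q[:,0]-x0)<.01]
            if len(t)>4:print('  x',x0,'y',np.percentile(t[:,1],[3,50,97]).round(3),'z',np.percentile(t[:,2],[3,50,97]).round(3))
E
```

```text
t 35.70 pos [0.5254 0.1284 0.2145] F [-0.3  0.1 -4. ] w 0.0358 j [ 0.14 -0.03 -0.6   0.56 -0.03  0.06]
SHIFT [-0.004  0.001  0.758] TURN [-0.    -0.001  0.001] target [0.5585 0.1308 0.1464]
side mate 195 [[-0.091, 0.038, 0.022], [0.005, 0.067, 0.072], [0.03, 0.082, 0.101]]
  x -0.08 y [0.04  0.062 0.082] z [0.02  0.024 0.029]
  x -0.06 y [0.047 0.072 0.082] z [0.022 0.03  0.041]
  x -0.04 y [0.036 0.066 0.08 ] z [0.031 0.046 0.056]
side last 581 [[-0.1, 0.138, 0.095], [-0.036, 0.176, 0.115], [0.054, 0.191, 0.173]]
  x -0.1 y [0.142 0.164 0.179] z [0.098 0.103 0.107]
  x -0.08 y [0.135 0.166 0.186] z [0.097 0.103 0.112]
  x -0.06 y [0.142 0.17  0.186] z [0.099 0.114 0.127]
  x -0.04 y [0.152 0.175 0.191] z [0.1   0.123 0.139]
top mate 637 [[-0.092, 0.025, 0.021], [-0.01, 0.052, 0.055], [0.066, 0.08, 0.103]]
  x -0.1 y [0.035 0.052 0.069] z [0.021 0.027 0.033]
  x -0.08 y [0.029 0.054 0.078] z [0.022 0.028 0.034]
  x -0.06 y [0.028 0.053 0.077] z [0.021 0.036 0.048]
  x -0.04 y [0.023 0.051 0.082] z [0.03  0.044 0.062]
top last 255 [[-0.087, 0.132, 0.098], [0.048, 0.15, 0.151], [0.064, 0.18, 0.182]]
  x -0.08 y [0.133 0.137 0.14 ] z [0.101 0.106 0.109]
  x -0.06 y [0.133 0.134 0.137] z [0.107 0.113 0.115]
```

View pics/h_side.png

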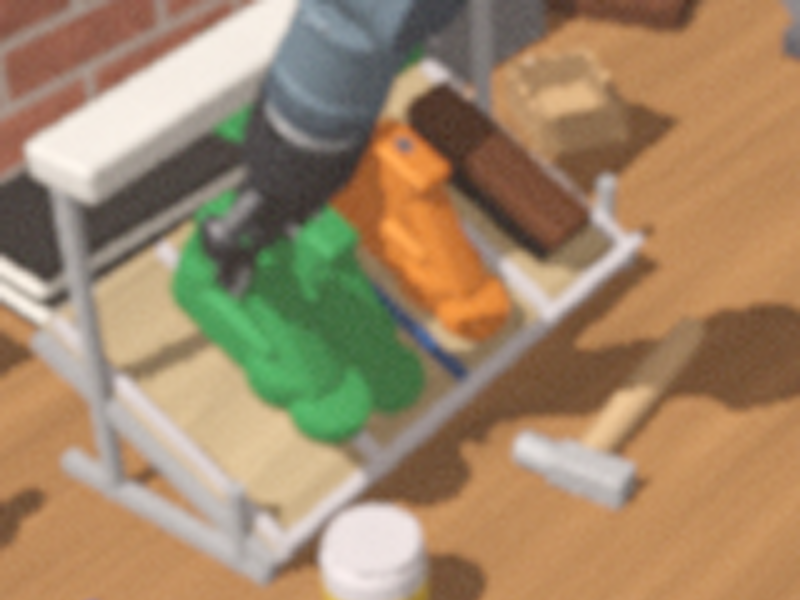

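View pics/h_top.png

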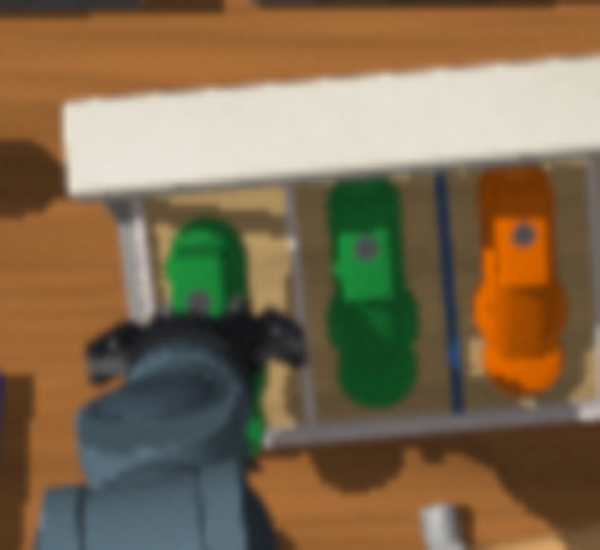

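Call:
drive_tool --rows "-0.01 0 0.1 0 0 0;-0.02 0 0.2 0 0 0;-0.04 0 0.3 0 0 0;-0.04 0 0.4 0 0 0;-0.04 0 0.5 0 0 0;-0.04 0 0.58 0 0 0;-0.04 0 0.65 0 0 0;-0.04 0 0.7 0 0 0;-0.04 0 0.74 0 0 0;-0.04 0 0.74 0 0 0"

```text
clock: 37.05
eef_pos: [0.5612, 0.131, 0.1501]
tcp_rot: [-0.037, 0.974, 0.008, 0.222]
ft_force: [0.3, 0.5, -3.0]
gripper_width: 0.0354
```

```bash
python3 go.py "rk(.019,.1575,.07)"
```

```text
t 37.05 pos [0.5612 0.131  0.1501] F [ 0.3  0.5 -3. ] w 0.0354 j [ 0.13  0.1  -0.64  0.38 -0.03  0.05]
SHIFT [0.001 0.    0.042] TURN [-0.    -0.001  0.001] target [0.563  0.1311 0.1463]
```

No contact yet, so I ease down in small steps.

Call:
drive_tool --rows "0 0 0.005 0 0 0;0 0 0.01 0 0 0;0 0 0.015 0 0 0;0 0 0.02 0 0 0;0 0 0.025 0 0 0;0 0 0.03 0 0 0;0 0 0.035 0 0 0;0 0 0.04 0 0 0;0 0 0.04 0 0 0;0 0 0.04 0 0 0"

```text
clock: 38.3
eef_pos: [0.5627, 0.131, 0.1468]
tcp_rot: [-0.037, 0.974, 0.008, 0.222]
ft_force: [-5.7, -1.1, 2.1]
gripper_width: 0.0356
```

```bash
python3 go.py "rk(.019,.1575,.07)"
```

```text
t 38.30 pos [0.5627 0.131  0.1468] F [-5.7 -1.1  2.1] w 0.0356 j [ 0.13  0.11 -0.64  0.37 -0.03  0.05]
SHIFT [-0.     0.001  0.006] TURN [-0.    -0.001  0.001] target [0.563  0.1311 0.1463]
```

The sole is touching: about 8 N, roughly along the slope's normal. I release and back off along the normal.

Call:
drive_tool --rows "0 0 0 0 0 0;0 0 0 0 0 0;0 0 0 0 0 0;0 0 0 0 0 0;0 0 0 0 0 0;0 0 0 0 0 0;0 0 -0.03 0 0 0;0 0 -0.1 0 0 0;0 0 -0.2 0 0 0;0 0 -0.3 0 0 0" --jaw 0.7

```text
clock: 39.55
eef_pos: [0.5496, 0.1301, 0.1748]
tcp_rot: [-0.037, 0.974, 0.008, 0.222]
ft_force: [-0.7, -0.9, -1.0]
gripper_width: 0.0597
```

Call:
drive_tool --rows "0 0 -0.1 0 0 0;0 0 -0.2 0 0 0;0 0 -0.3 0 0 0;0 0 -0.4 0 0 0;0.05 0 -0.5 0 0 0;0.1 0 -0.6 0 0 0;0.2 0 -0.7 0 0 0;0.3 0 -0.8 0 0 0;0.4 0 -0.9 0 0 0;0.5 0 -1 0 0 0"

```text
clock: 40.8
eef_pos: [0.4603, 0.1236, 0.2434]
tcp_rot: [-0.037, 0.974, 0.008, 0.222]
ft_force: [0.5, 0.5, -0.3]
gripper_width: 0.0602
```

Call:
drive_tool --rows "0.1 0 -0.1 0 0 0;0.2 0 -0.2 0 0 0;0.3 0 -0.3 0 0 0;0.4 0 -0.4 0 0 0;0.5 0 -0.5 0 0 0;0.6 0 -0.6 0 0 0;0.7 0 -0.7 0 0 0;0.8 0 -0.8 0 0 0;0.9 0 -0.9 0 0 0;1 0 -1 0 0 0"

```text
clock: 42.05
eef_pos: [0.3263, 0.1136, 0.2905]
tcp_rot: [-0.037, 0.974, 0.008, 0.222]
ft_force: [0.9, -0.1, 0.4]
gripper_width: 0.0595
```

```bash
cat > chk.py <<'E'
from h import *
from go import RK,O
print(arm.get_obs()['clock'],arm.get_obs()['eef_pos'].round(3),arm.get_obs()['ft_force'].round(1))
import sys
for n,b in (('side',(180,150,200,200)),('top',(180,110,200,150))):
    p,d=cams.snapshot(n);x,y,w,h=b
    cv2.imwrite(f'pics/{sys.argv[1]}_{n}.png',cv2.resize(p[y:y+h,x:x+w,::-1],None,fx=3,fy=3,interpolation=cv2.INTER_CUBIC))
    X=(cloud(n,d)-O)@RK;hh=cv2.cvtColor(p,cv2.COLOR_RGB2HSV)
    g=(hh[...,0]>45)&(hh[...,0]<80)&(hh[...,1]>110)&(abs(X[...,0])<.15)&(X[...,1]>-.02)&(X[...,1]<.22)&(X[...,2]>.01)&(X[...,2]<.2)
    for nm,a,b in(('mate',0,.105),('last',.105,.22)):
        q=X[g&(X[...,1]>a)&(X[...,1]<b)]
        if len(q)<20: continue
        print(n,nm,len(q),np.percentile(q,[1,50,99],axis=0).round(3).tolist())
        t=q[q[:,2]>.088]
        if len(t)>9: print('  block',t.mean(0).round(4),cv2.minAreaRect((t[:,:2]*1000).astype(np.float32)))
        for x0 in(-.09,-.07,-.05):
            t=q[abs(q[:,0]-x0)<.01]
            if len(t)>4:print('  x',x0,'y',np.percentile(t[:,1],[3,50,97]).round(3),'z',np.percentile(t[:,2],[3,50,97]).round(3))
E
python3 chk.py end1
```

```text
42.05 [0.326 0.114 0.29 ] [ 0.9 -0.1  0.4]
side mate 522 [[-0.093, 0.038, 0.017], [-0.022, 0.068, 0.046], [0.047, 0.084, 0.098]]
  block [0.0225 0.0594 0.0936] ((24.838376998901367, 60.93486404418945), (50.78504180908203, 33.84890365600586), 23.76310157775879)
  x -0.09 y [0.039 0.06  0.076] z [0.019 0.025 0.029]
  x -0.07 y [0.034 0.062 0.081] z [0.017 0.026 0.036]
  x -0.05 y [0.042 0.067 0.081] z [0.02  0.037 0.049]
side last 705 [[-0.095, 0.142, 0.019], [-0.012, 0.173, 0.047], [0.054, 0.189, 0.098]]
  block [0.0238 0.1628 0.094 ] ((26.46781349182129, 160.40896606445312), (35.732208251953125, 57.00193405151367), 88.2346420288086)
  x -0.09 y [0.142 0.164 0.182] z [0.018 0.025 0.029]
  x -0.07 y [0.14  0.166 0.186] z [0.021 0.026 0.039]
  x -0.05 y [0.147 0.173 0.188] z [0.021 0.039 0.051]
top mate 642 [[-0.094, 0.025, 0.022], [-0.012, 0.052, 0.054], [0.066, 0.082, 0.104]]
  block [0.0322 0.0525 0.0971] ((30.428585052490234, 52.421165466308594), (35.74440002441406, 66.67427062988281), 89.63655090332031)
  x -0.09 y [0.032 0.052 0.075] z [0.021 0.026 0.033]
  x -0.07 y [0.028 0.053 0.078] z [0.022 0.029 0.04 ]
  x -0.05 y [0.027 0.055 0.08 ] z [0.026 0.041 0.055]
top last 661 [[-0.096, 0.129, 0.021], [-0.011, 0.153, 0.053], [0.065, 0.185, 0.104]]
  block [0.029  0.1558 0.0975] ((27.991323471069336, 156.0416259765625), (35.8533821105957, 64.48817443847656), 88.81260681152344)
  x -0.09 y [0.135 0.157 0.181] z [0.02  0.028 0.036]
  x -0.07 y [0.133 0.158 0.183] z [0.023 0.031 0.042]
  x -0.05 y [0.131 0.155 0.184] z [0.033 0.043 0.056]
```

View pics/end1_side.png

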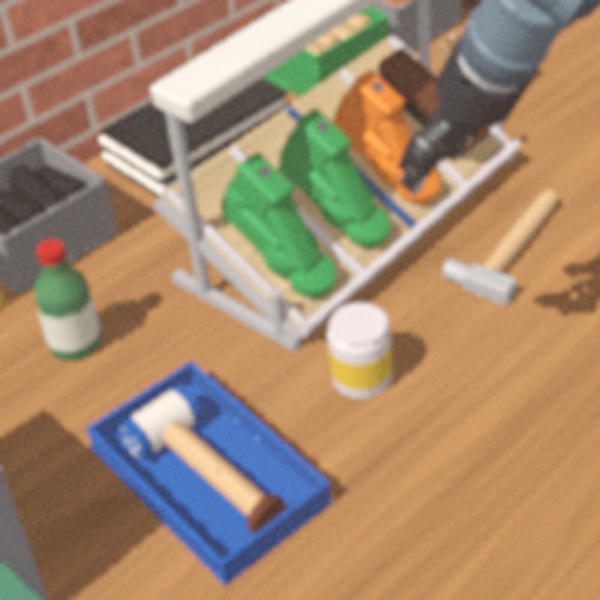

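View pics/end1_top.png

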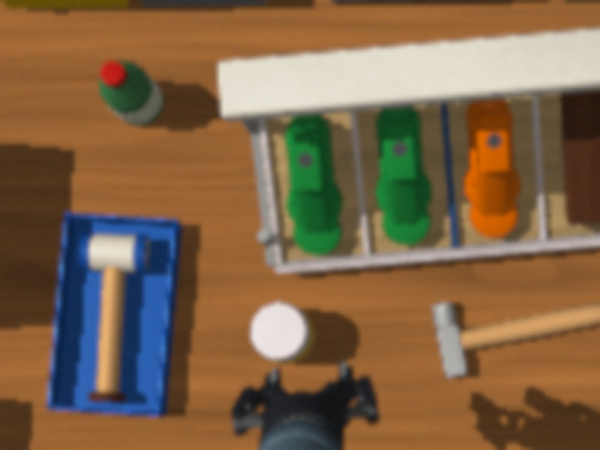

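The pictures show the last in slot 1 at y ≈ 0.157, level and parallel with the mate, toe to the lip. The mallet is in the tray, the bystanders look unmoved and the gripper is clear. I'm handing in.

Run:
```python
from cell import finish_job
print(finish_job())
```

```text
the job is handed in; nothing more can be done
None
```

I put the mallet, which blocked slot 1 beside the green mate, in the blue tray and let go of it. I then set the loose green last in slot 1, sole flat and toe to the lip, and handed the job in at about 42 s of the 67 s allowed. No verdict is reported.

- **Last:** it sits at rack y ≈ 0.157 m (slot centre 0.1575), about 1° off parallel. Its heights match the mate's within about 2 mm. It lies about 3 mm farther down the slope than the mate, on the top view.
- **Mallet:** before I lowered it, it was centred in the tray to a few mm. The pictures after release show it lying flat in the tray.
- **Everything else:** the mate's position held. The tin, hammer, cleaner and orange last look unmoved in the pictures, but I did not measure them. The brush (partly hidden by the lamp) and the stud box (out of frame in the last pictures) looked undisturbed but were not measured at the end either. The arm ended clear of everything.
- **Disagreement:** the top and side views differ by about 7 mm in y. The mate shows the same offset, so I took it as a viewing effect and used values between the two.

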